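Put away the microscope optics and lock the tray

ROBOT

A 6-joint arm with a two-finger parallel gripper is mounted at the origin on the work surface. World frame = base frame: x ahead of the robot, y to its left, z up, the work surface at z = 0. Lengths are in m, angles in rad, forces in N, time in s.
With the tool pointing down it reaches from about 0.375 to 0.975 m from the base axis. Payload 3.8 kg.
Tool frame: the origin (TCP) lies midway between the tips of the shut fingers; the grasp point (between the pads) lies 19 mm behind it (bot.grip_point_offset is the z of the grasp point in the tool frame, in m); z points along the fingers, y is the line along which they close (so a half turn about z gives the same grasp; the last joint's range is limited). The gripper opens to 85 mm and grips with 20 to 120 N. Pads are 22 mm wide; open, the fingers measure 114 mm over their backs; the gripper's body (76 mm by 85 mm) begins 54 mm behind the grasp point. The pads swing forward as they close: fully open they stand 13 mm farther back than shut.
Start: joints at [-1.226, 0.264, 1.604, -0, 1.274, -0.037], TCP at [0.251, -0.626, 0.231] pointing down, gripper open.
Joint ranges: [-2.63, 2.63], [-0.94, 2.18], [0.31, 2.57], [-1.31, 4.45], [0, 2.66], [-2.55, 2.55]. Speed limits (rad/s): [2.57, 2.57, 3.14, 3.14, 3.14, 3.14].

INTERFACE

Orientations are given as a rotation vector (axis times angle).
In Python, from workcell import sensors, optics, order, bot gives the robot as it stands.
- The arm moves only by the tool play_rows, never from a script. Its argument "commands" is a list of rows, each a list of 6 numbers: the shift along the tool's x, y, z in cm, then the turn, a rotation vector about the tool's x, y, z in rad. In form: [[dx, dy, dz, wx, wy, wz], ...]. A call has 1 to 5 rows; each row shifts and turns the commanded pose from where the row before left it, along the tool's axes as they then stand; what a row does not reach is not made up. A row lasts 1/12 s, in which the tool goes at most 41.7 mm and 7.16 degrees, less where a joint would pass 70% of its speed; a pose out of reach is approached as far as the arm can. A call with a gripper value outside its range is refused whole. "grip" is the closure, from 0 (fully open) to 1 (shut), set as the call begins (left out, the last holds). The fingers move at their own pace and stop on an object; "force" is the grip in N (left out, the last holds). Time passes only in rows, so rows that do not move let the fingers close. It gives the time, the measured TCP pose, the force, the opening and the grip force at its end, in the units of the state.
- sensors.read_state(): the state, without advancing time (a new reading comes with each control period).
- optics.read_camera(name): name is "scene" or "top"; returns the picture (480x640x3 uint8, red, green, blue); there is no depth.
- optics.camera_info(name): a dict with "mtx" (3x3 intrinsics, pixels), "k1" (the pictures are not rectified: a ray, as slopes to the right and down, at radius r is drawn at 1 + k1 r^2 times it, then the intrinsics apply), "R" (3x3) and "t" (3): a world point X has camera coordinates R X + t. Camera axes: x right, y down, z forward; pixel columns grow to the right and rows downward; lengths in m; the calibration is good to about 2 mm. A picture is of the moment at which its call begins. camera_info takes no time and is no camera call.
- order.finish_job(): hands the job in; it is judged then, once.
The state is a dict: "time": time; "q": joint angles; "joint_vel": joint speeds; "joint_torque": joint torques, N m; "tool_pos": TCP position; "tcp_rot": TCP orientation; "wrist_force": force on the tool from outside, world axes, zero at the start; "torque": the same for the moment, N m; "width": opening from 0.0 (shut) to 1.0 (fully open); "grip_force": force on a finger pad.
Only numpy, scipy, OpenCV 4.12 (cv2) and the standard library are available. Lean on these libraries where they do the work, as an engineer would, in place of code of your own. Each camera call takes 0.05 s, during which the arm holds its last target. There are 200 camera calls.

TASK

Put the microscope bits away: slide the tray's keeper bar fully open by its red knob, stand every optic that is on the bench in the rack hole that matches its barrel diameter, pushed fully home, and lay every filter cell, square cell or scale block flat in the tray nest of its own shape. Only when everything is in its place, slide the keeper bar fully shut again over the nests. Leave the vial, oil bottle and dishes where they are.

Things in the scene. Friction and masses are not known exactly. Their poses are not given: they have to be found in the camera images.
- optic18: Microscope optic standing upright on its barrel, may be absent: bright steel barrel 18 mm in diameter and 26 mm long, its foot tapered by 2 mm all round over the last 4 mm, above it a coaxial black head 26 mm in diameter and 26 mm high with a red band (52 mm high in all, about 56 g). Origin: centre of the barrel's underside; z up along the axis.
- optic22: Microscope optic standing upright on its barrel, may be absent: bright steel barrel 22 mm in diameter and 26 mm long, its foot tapered by 2 mm all round over the last 4 mm, above it a coaxial black head 30 mm in diameter and 26 mm high with a yellow band (52 mm high in all, about 64 g). Origin: centre of the barrel's underside; z up along the axis.
- optic26: Microscope optic standing upright on its barrel, may be absent: bright steel barrel 26 mm in diameter and 26 mm long, its foot tapered by 2 mm all round over the last 4 mm, above it a coaxial black head 34 mm in diameter and 26 mm high with a green band (52 mm high in all, about 72 g). Origin: centre of the barrel's underside; z up along the axis.
- optic30: Microscope optic standing upright on its barrel, may be absent: bright steel barrel 30 mm in diameter and 26 mm long, its foot tapered by 2 mm all round over the last 4 mm, above it a coaxial black head 38 mm in diameter and 26 mm high with a blue band (52 mm high in all, about 80 g). Origin: centre of the barrel's underside; z up along the axis.
- optic34: Microscope optic standing upright on its barrel, may be absent: bright steel barrel 34 mm in diameter and 26 mm long, its foot tapered by 2 mm all round over the last 4 mm, above it a coaxial black head 42 mm in diameter and 26 mm high with a white band (52 mm high in all, about 88 g). Origin: centre of the barrel's underside; z up along the axis.
- filter_round: Round filter cell, may be absent: black disc 44 mm in diameter, 24 mm high, amber glass on top, about 50 g. Origin: centre of the underside, z up.
- cell_square: Square aluminium cell, may be absent: 42 x 42 mm, 24 mm high, green glass on top, about 60 g. Origin: centre of the underside; x and y along its sides, z up.
- scale_block: Oblong brass scale block, may be absent: 24 mm along its x, 56 mm along its y, 24 mm high, about 70 g. Origin: centre of the underside, z up.
- rack: Fixed grey rack block on the bench, 52 mm along its x, 240 mm along its y, top at 34 mm, with five round holes 46 mm apart in a row along its y, 30 mm deep, graded from small (its -y end) to large. Each hole is 2 mm wider than the barrel it is for; a seated barrel goes in its whole 26 mm and its head rests on the block. Origin: centre of the underside.
- rack_hole0 (a point): Centre of the mouth, level with the rack's top, of the hole for the 18 mm barrel (hole 20 mm in diameter). Axes as the rack's.
- rack_hole1 (a point): Centre of the mouth, level with the rack's top, of the hole for the 22 mm barrel (hole 24 mm in diameter). Axes as the rack's.
- rack_hole2 (a point): Centre of the mouth, level with the rack's top, of the hole for the 26 mm barrel (hole 28 mm in diameter). Axes as the rack's.
- rack_hole3 (a point): Centre of the mouth, level with the rack's top, of the hole for the 30 mm barrel (hole 32 mm in diameter). Axes as the rack's.
- rack_hole4 (a point): Centre of the mouth, level with the rack's top, of the hole for the 34 mm barrel (hole 36 mm in diameter). Axes as the rack's.
- tray: Fixed grey-green tray: plate 14 mm high, 202 mm along y, from x = -40 to +90 mm, with 22 mm high rails at both ends (y = -106 and +106 mm). Three nests, 10 mm deep and 3 mm wider than their parts, in a row along y at x = 0: round, square, oblong. A part in its nest stands 14 mm proud. Origin: under the middle of the row, at bench level; x points the way the keeper bar opens.
- nest0 (a point): Centre of the mouth (level with the plate's top, 14 mm up) of the round nest, 47 mm in diameter. Axes as the tray's.
- nest1 (a point): Centre of the mouth of the square nest, 45 x 45 mm, sides along the tray's x and y.
- nest2 (a point): Centre of the mouth of the oblong nest, 27 mm along the tray's x and 59 mm along its y.
- bar (a joint): Slide of the steel keeper bar that spans the tray along its y, in m: 0 = shut, the bar lies over the middle of the nest row; 0.066 = fully open, the bar is at the tray's +x edge. It stays where it is left; about 1.5 N moves it. The bar is 14 mm wide, its underside 32 mm and its top 41 mm above the bench, so it passes about 4 mm above seated parts.
- bar_knob (a point): Middle of the red upright knob at the middle of the keeper bar: 14 mm in diameter, 30 mm high from the bar's top (41 mm) to 71 mm; this point is 56 mm above the bench. Moves with the bar.
- vial: Bystander: orange vial, 28 mm in diameter, 65 mm high. Origin: centre of the underside.
- oil_bottle: Bystander: amber immersion oil bottle, 34 mm in diameter, 85 mm high. Origin: centre of the underside.
- dishes: Bystander: stack of clear culture dishes, 90 mm in diameter, 42 mm high. Origin: centre of the underside.

How it is judged:
On the way, in this order (a step that is already met when the one before it is completed fails the run):
1. the keeper bar is slid open (at least 58 of its 66 mm) (value of joint bar above 0.058 m), for 0.2 s.
2. every part present is home in its own hole or nest (horizontal distance between optic18 and rack_hole0 below 0.004 m and z of optic18 in the frame of rack_hole0 below -0.0235 m and angle between each of optic18, optic22, optic26, optic30, optic34, filter_round, cell_square, scale_block's own z axis and vertical below 0.1 rad and linear speed of each of optic18, optic22, optic26, optic30, optic34, filter_round, cell_square, scale_block below 0.03 m/s and horizontal distance between optic22 and rack_hole1 below 0.004 m and z of optic22 in the frame of rack_hole1 below -0.0235 m and horizontal distance between optic26 and rack_hole2 below 0.004 m and z of optic26 in the frame of rack_hole2 below -0.0235 m and horizontal distance between optic30 and rack_hole3 below 0.004 m and z of optic30 in the frame of rack_hole3 below -0.0235 m and horizontal distance between optic34 and rack_hole4 below 0.004 m and z of optic34 in the frame of rack_hole4 below -0.0235 m and horizontal distance between filter_round and nest0 below 0.004 m and z of filter_round in the frame of nest0 below -0.0075 m and horizontal distance between cell_square and nest1 below 0.004 m and z of cell_square in the frame of nest1 below -0.0075 m and horizontal distance between scale_block and nest2 below 0.004 m and z of scale_block in the frame of nest2 below -0.0075 m), for 0.2 s.
3. the keeper bar is shut again (within 6 mm) (value of joint bar below 0.006 m), for 0.2 s.
At the end, for the whole second after the job is handed in: Each optic present is in the hole of its own diameter (4 mm of centre, 23.5 of 26 mm deep, 0.1 rad of upright), each tray part present is in the nest of its shape (4 mm of centre, 7.5 of 10 mm deep, level within 0.1 rad), all at rest, and the keeper bar is within 6 mm of shut (all of step 2 and value of joint bar below 0.006 m); the robot touches nothing.
It fails at once if the vial is moved by more than 30 mm (distance of vial from where it was at the start of the episode above 0.03 m).
It fails at once if the oil bottle is moved by more than 30 mm (distance of oil_bottle from where it was at the start of the episode above 0.03 m).
It fails at once if the stack of dishes is moved by more than 30 mm (distance of dishes from where it was at the start of the episode above 0.03 m).
Of optic18, optic22, optic26, optic30, optic34 only 3 to 5 are there at a start; the rules pass over those that are not, and their reading is None.
Of filter_round, cell_square, scale_block only 2 to 3 are there at a start; the rules pass over those that are not, and their reading is None.
At some moment in a run one of filter_round, cell_square, scale_block may be knocked a few centimetres aside while the robot is not near it.
It also fails if it takes over 210 s, if anything falls off the work surface, if the arm or the gripper's body presses on something with over 40 N, if the wrist force passes 120 N, or if a joint passes its speed limit or range.

## Working session

There is one attempt and no reset: what is moved stays moved. The work goes in short steps, Python scripts to look and compute and a tool call to move; the robot and the scene stay as the last step left them, time stands still between calls to the robot, and variables do not carry over. Pictures are saved under pics/ and viewed, at most 14 in all, crops included, and the job is handed in when it is done.

Besides the shell and the picture viewer there is one more tool, called after ">>>" as name([rows], argument=value, ...), one row to a line, values as JSON. play_rows: Moves the arm, as the interface text tells. Its arguments: {"type":"object","properties":{"commands":{"type":"array","items":{"type":"array","items":{"type":"number"}}},"grip":{"type":"number"},"force":{"type":"number"}},"required":["commands"]}

```bash
mkdir -p pics
cat > h.py <<'E'
import numpy as np, cv2
from workcell import sensors, optics, order, bot
def snap(n,f=None):
    im=cv2.cvtColor(optics.read_camera(n),cv2.COLOR_RGB2BGR)
    if f: cv2.imwrite('pics/'+f,im)
    return im
def ray(n,u,v):
    c=optics.camera_info(n); K=np.array(c['mtx']);R=np.array(c['R']);t=np.array(c['t'])
    p=np.array([(u-K[0,2])/K[0,0],(v-K[1,2])/K[1,1]]);s=p.copy()
    for _ in range(20): s=p/(1+c['k1']*(s@s))
    return -R.T@t, R.T@np.array([s[0],s[1],1])
def pt(n,u,v,z):
    o,d=ray(n,u,v); return o+d*(z-o[2])/d[2]
def proj(n,X):
    c=optics.camera_info(n); K=np.array(c['mtx']);x=np.array(c['R'])@X+np.array(c['t'])
    s=x[:2]/x[2]; s=s*(1+c['k1']*(s@s)); return K[:2,:2]@s+K[:2,2]
E
python3 - <<'E'
from h import *
snap('top','top0.png');snap('scene','scene0.png')
for n in('top','scene'): print(n,{k:np.round(v,3).tolist() for k,v in optics.camera_info(n).items()}, ray(n,320,240)[0])
print(sensors.read_state(),bot.grip_point_offset)
E
```

```text
top {'mtx': [[478.568, 0.0, 319.388], [0.0, 478.568, 229.868], [0.0, 0.0, 1.0]], 'k1': -0.089, 'R': [[-0.011, -1.0, -0.019], [-0.988, 0.014, -0.154], [0.155, 0.017, -0.988]], 't': [0.105, 0.617, 1.034]} [0.45110062 0.07916496 1.11865246]
scene {'mtx': [[506.409, 0.0, 321.961], [0.0, 506.409, 244.49], [0.0, 0.0, 1.0]], 'k1': -0.019, 'R': [[0.731, 0.682, -0.021], [0.454, -0.508, -0.732], [-0.51, 0.525, -0.681]], 't': [-0.498, -0.161, 1.487]} [ 1.19525316 -0.52345948  0.88492116]
{'time': 0.1, 'q': array([-1.22589454e+00,  2.64724298e-01,  1.60524538e+00, -1.11091663e-05,
        1.27369833e+00, -3.68898849e-02]), 'joint_vel': array([-0.00088211, -0.00149296, -0.00289397, -0.00069115,  0.00080267,
       -0.00022974]), 'joint_torque': array([-8.27098265e-04, -5.16706860e+01, -3.68589914e+01,  3.21449261e-05,
        6.29416929e-03,  6.39587242e-06]), 'tool_pos': array([ 0.25127072, -0.62577369,  0.23005091]), 'tcp_rot': array([-3.08251159e+00, -5.95697400e-01,  5.16215368e-04]), 'wrist_force': array([ 0.15276587, -0.45652966,  0.33762343]), 'torque': array([ 0.01040515, -0.00415203, -0.01976889]), 'grip_force': 0.0, 'width': 1.000426146232357} -0.0187
```

View pics/top0.png

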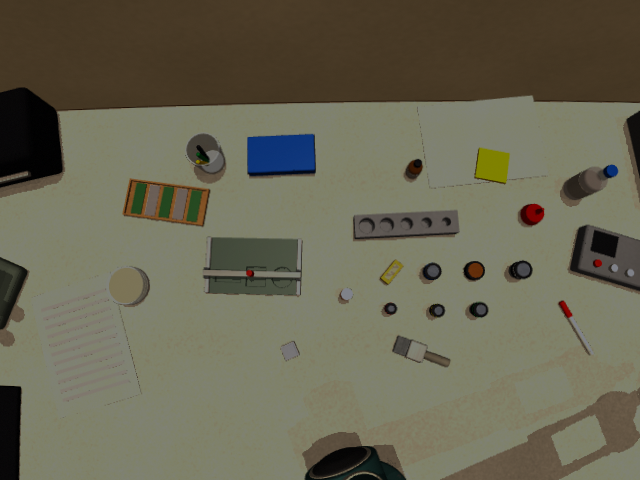

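View pics/scene0.png

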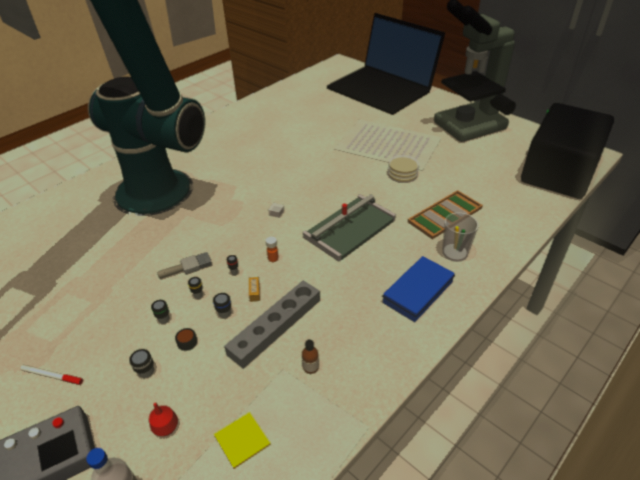

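Run:
```python
import cv2,numpy as np
a=cv2.imread('pics/top0.png');g=lambda i:np.clip(255*(i/255.)**.6,0,255).astype('uint8')
cv2.imwrite('pics/c1.png',cv2.resize(g(a[225:365,340:540]),None,fx=4,fy=4,interpolation=cv2.INTER_CUBIC))
cv2.imwrite('pics/c2.png',cv2.resize(g(a[230:370,195:355]),None,fx=4.2,fy=4.2,interpolation=cv2.INTER_CUBIC))
b=cv2.imread('pics/scene0.png')
cv2.imwrite('pics/c3.png',cv2.resize(g(b[190:390,115:335]),None,fx=3,fy=3,interpolation=cv2.INTER_CUBIC))
```

```text
(no output)
```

View pics/c1.png

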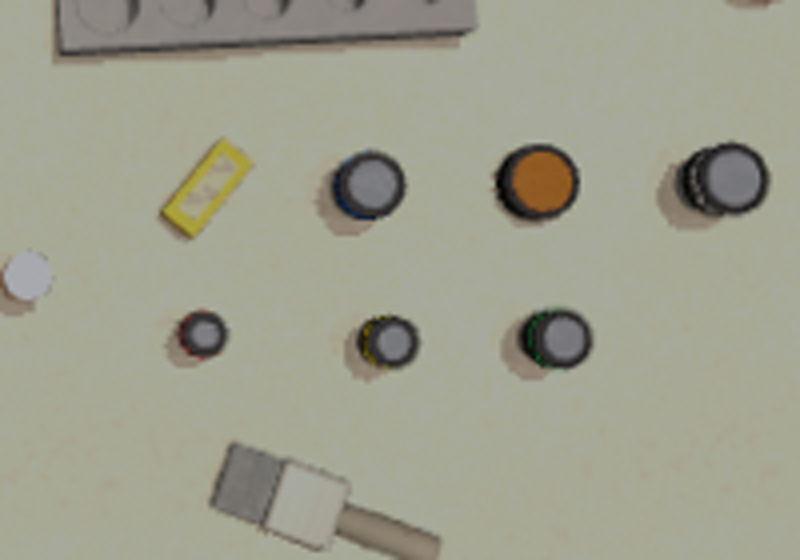

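View pics/c2.png

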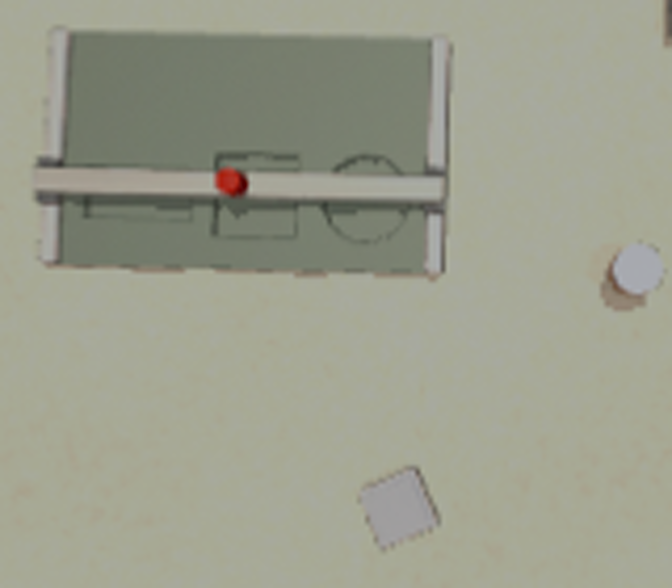

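View pics/c3.png

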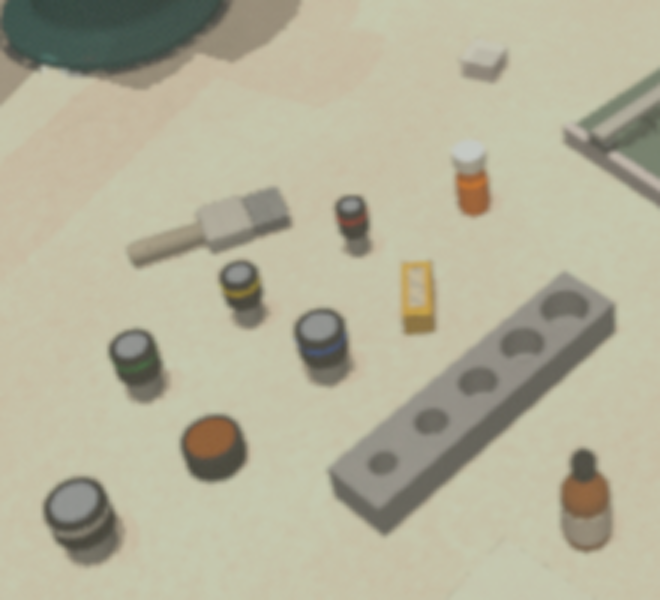

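```bash
cat > m.py <<'E'
from h import *
S=6
def crop(im,n,X,r=26):
    c=np.round(proj(n,X)).astype(int); o=c-r
    return cv2.resize(im[o[1]:c[1]+r,o[0]:c[0]+r],None,fx=S,fy=S,interpolation=cv2.INTER_CUBIC),o
def px(o,p): return o+(np.array(p)+.5)/S-.5
def disc(im,n,X,thr=45):
    "top disc: hole in the dark ring nearest the crop centre"
    g,o=crop(im,n,X); 
    m=(g.max(2)<thr).astype('uint8')
    cs,h=cv2.findContours(m,cv2.RETR_CCOMP,cv2.CHAIN_APPROX_NONE)
    best=None
    for c,k in zip(cs,h[0] if h is not None else []):
        A=cv2.contourArea(c)
        if k[3]>=0 and A>S*S*15:
            e=cv2.fitEllipse(c); d=np.hypot(*(np.array(e[0])-26*S))
            if best is None or d<best[0]: best=(d,px(o,e[0]),A/S/S)
    if best is None: return None
    return pt(n,*best[1],X[2]),best[2]
def blob(im,n,X,f,r=26):
    g,o=crop(im,n,X,r); m=f(g.astype(int)).astype('uint8')
    m=cv2.morphologyEx(m,cv2.MORPH_CLOSE,np.ones((5,5)))
    cs,_=cv2.findContours(m,cv2.RETR_EXTERNAL,cv2.CHAIN_APPROX_NONE)
    c=max(cs,key=cv2.contourArea); w=np.array([pt(n,*px(o,p[0]),X[2])[:2]*1000 for p in c],np.float32)
    return cv2.minAreaRect(w),c,o
E
python3 - <<'E'
from m import *
T=cv2.imread('pics/top0.png');Sc=cv2.imread('pics/scene0.png')
P={'o18':(204,334),'o22':(393,343),'o26':(566,339),'o30':(373,185),'o34':(735,179),'round':(542,182)}
for k,(u,v) in P.items():
    z=.024 if k=='round' else .052
    X=pt('top',340+u/4,225+v/4,z)
    print(k,X.round(4),[[r and (r[0].round(4).tolist(),round(r[1])) for r in (disc(im,n,X,t) for t in(35,45,60))] for im,n in((T,'top'),(Sc,'scene'))])
for q in [(290,351),(392,272),(406,222),(250,255),(290,335),(380,268),(346,295)]: print(q,T[q[1],q[0]])
print(pt('top',195+232/4.2,230+178/4.2,.071),pt('top',346.5,293,.065))
print('scene knob red');
for im,n in((T,'top'),(Sc,'scene')):
    h=cv2.cvtColor(im,cv2.COLOR_BGR2HSV);m=((h[...,0]<8)|(h[...,0]>172))&(h[...,1]>150)&(h[...,2]>60)
    k,_,st,ce=cv2.connectedComponentsWithStats(m.astype('uint8'))
    print([(st[i].tolist(),ce[i].round(1).tolist()) for i in range(1,k) if st[i,4]>8])
E
```

```text
o18 [ 0.4407 -0.0581  0.052 ] [[([0.4414, -0.0577, 0.052], 41), ([0.4414, -0.0578, 0.052], 35), ([0.4414, -0.0578, 0.052], 28)], [None, None, None]]
o22 [ 0.434  -0.1624  0.052 ] [[([0.4353, -0.1619, 0.052], 60), ([0.4352, -0.162, 0.052], 55), ([0.4352, -0.1619, 0.052], 46)], [None, None, None]]
o26 [ 0.4343 -0.259   0.052 ] [[([0.4356, -0.2572, 0.052], 88), ([0.4356, -0.2571, 0.052], 81), ([0.4356, -0.2571, 0.052], 70)], [None, None, None]]
o30 [ 0.5213 -0.155   0.052 ] [[([0.5228, -0.1539, 0.052], 120), ([0.5228, -0.1539, 0.052], 111), ([0.5228, -0.1539, 0.052], 98)], [None, None, None]]
o34 [ 0.5211 -0.3606  0.052 ] [[([0.5225, -0.359, 0.052], 150), ([0.5225, -0.3591, 0.052], 140), ([0.5225, -0.3593, 0.052], 126)], [None, None, None]]
round [ 0.5233 -0.2589  0.024 ] [[([0.5247, -0.2581, 0.024], 190), ([0.5248, -0.2582, 0.024], 182), ([0.5248, -0.2583, 0.024], 171)], [None, None, None]]
(290, 351) [117 115 117]
(392, 272) [ 83 104 116]
(406, 222) [69 73 78]
(250, 255) [62 78 71]
(290, 335) [108 129 127]
(380, 268) [104 128 127]
(346, 295) [137 130 127]
[0.52270507 0.25045765 0.071     ] [0.4756689  0.03982203 0.065     ]
scene knob red
[([526, 204, 18, 19, 252], [534.2, 212.8]), ([595, 259, 7, 8, 44], [597.9, 262.5]), ([246, 270, 6, 7, 31], [248.6, 272.5]), ([559, 301, 13, 17, 100], [565.2, 308.8])]
[([342, 204, 5, 10, 38], [344.2, 208.2]), ([228, 262, 8, 3, 12], [231.8, 263.3]), ([62, 375, 20, 9, 122], [71.8, 379.0]), ([149, 403, 28, 33, 673], [162.2, 420.3]), ([52, 417, 11, 11, 90], [57.4, 422.1])]
```

```bash
cat >> m.py <<'E'
def rack(im,show=0):
    return blob(im,'top',np.array([.63,-.10,.034]),lambda g:(g.mean(2)>50)&(g.mean(2)<98)&(abs(g[...,2]-g[...,0])<16),64)
def block(im,X): return blob(im,'top',X,lambda g:(g[...,2]-g[...,0]>25)&(g[...,2]>60))[0]
def cell(im,X): return blob(im,'top',X,lambda g:(g[...,1]-g[...,0]<9)&(g[...,0]>90),20)[0]
def tray(im,X): return blob(im,'top',X,lambda g:(g[...,1]-g[...,2]>2)&(g[...,1]<98)&(g[...,1]>40),64)
E
python3 - <<'E'
from m import *
T=cv2.imread('pics/top0.png')
print('cell',cell(T,pt('top',290,351,.024)),'block',block(T,pt('top',391.5,272,.024)))
r,c,o=rack(T);print('rack',r)
t,c2,o2=tray(T,pt('top',253,268,.014));print('tray',t)
g=T.copy()
A=cv2.resize(T[150:310,190:470],None,fx=2.8,fy=2.8,interpolation=cv2.INTER_CUBIC)
for c,o in((c,o),(c2,o2)):
    q=np.array([( px(o,p[0])-[190,150]+.5)*2.8-.5 for p in c]).round().astype(np.int32);cv2.polylines(A,[q],True,(0,0,255),1)
cv2.imwrite('pics/d1.png',A)
E
```

```text
cell ((349.377197265625, 169.01617431640625), (32.831787109375, 32.66996765136719), 22.754770278930664) block ((522.1214599609375, -65.06674194335938), (37.161842346191406, 65.67466735839844), 50.448570251464844)
rack ((631.6377563476562, -100.94559478759766), (55.7455940246582, 242.6227569580078), 1.9906785488128662)Traceback (most recent call last):
  File "<stdin>", line 5, in <module>
  File "m.py", line 30, in tray
    def tray(im,X): return blob(im,'top',X,lambda g:(g[...,1]-g[...,2]>2)&(g[...,1]<98)&(g[...,1]>40),64)
                           ~~~~^^^^^^^^^^^^^^^^^^^^^^^^^^^^^^^^^^^^^^^^^^^^^^^^^^^^^^^^^^^^^^^^^^^^^^^^^^
  File "m.py", line 24, in blob
    c=max(cs,key=cv2.contourArea); w=np.array([pt(n,*px(o,p[0]),X[2])[:2]*1000 for p in c],np.float32)
                                               ~~^^^^^^^^^^^^^^^^^^^^
  File "h.py", line 13, in pt
    o,d=ray(n,u,v); return o+d*(z-o[2])/d[2]
        ~~~^^^^^^^
  File "h.py", line 8, in ray
    c=optics.camera_info(n); K=np.array(c['mtx']);R=np.array(c['R']);t=np.array(c['t'])
ValueError: time passes only in moves, steps and waits
```

```bash
sed -i 's/^def snap/import functools\n@functools.lru_cache\ndef info(n): return optics.camera_info(n)\ndef snap/; s/c=optics.camera_info(n)/c=info(n)/' h.py
python3 - <<'E'
from m import *
T=cv2.imread('pics/top0.png')
r,c,o=rack(T)
A=cv2.resize(T[195:250,340:470],None,fx=6,fy=6,interpolation=cv2.INTER_CUBIC)
A=np.clip(255*(A/255.)**.6,0,255).astype('uint8')
q=np.array([( px(o,p[0])-[340,195]+.5)*6-.5 for p in c]).round().astype(np.int32);cv2.polylines(A,[q],True,(0,0,255),1)
# predicted outline and hole circles for centre (633.4,-102.2), yaw 0.035
a=.0347;R=np.array([[np.cos(a),-np.sin(a)],[np.sin(a),np.cos(a)]]);C=np.array([.6334,-.1022])
def dr(pts,col):
    q=[(proj('top',np.r_[C+R@p,.034])-[340,195]+.5)*6-.5 for p in pts];cv2.polylines(A,[np.round(q).astype(np.int32)],True,col,1)
dr([(-.026,-.12),(.026,-.12),(.026,.12),(-.026,.12)],(0,255,0))
th=np.linspace(0,6.28,40)
for i in range(5): dr([(.001*(10+2*i)*np.cos(t),.046*(i-2)+.001*(10+2*i)*np.sin(t)) for t in th],(0,255,0))
cv2.imwrite('pics/d1.png',A)
t,c2,o2=tray(T,pt('top',253,268,.014));print('tray',t)
E
```

```text
tray ((569.03076171875, 252.5764923095703), (202.9016571044922, 76.90764617919922), 87.95442199707031)
```

View pics/d1.png

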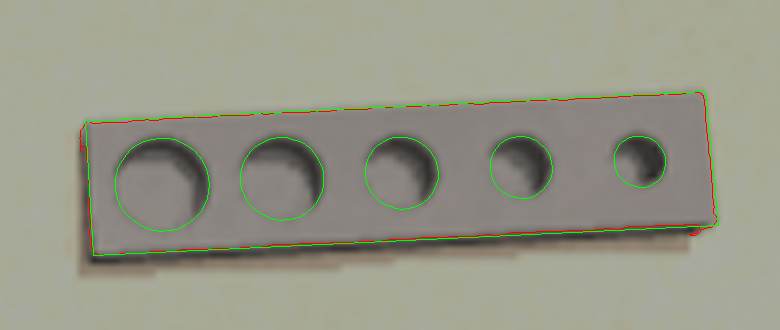

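>>> play_rows([
  [0,0,0,0,0,-0.118],
  [0,0,0,0,0,-0.118],
  [0,0,0,0,0,-0.118],
  [0,0,0,0,0,-0.118],
  [0,0,0,0,0,-0.118],
], grip=0.25, force=40)

```text
time: 0.52
tool_pos: [0.2513, -0.626, 0.2305]
tcp_rot: [-2.772, -1.475, -0.0]
wrist_force: [0.6, -0.4, -0.2]
width: 0.753
grip_force: 0.0
```

>>> play_rows([
  [0,0,0,0,0,-0.118],
  [0,0,0,0,0,-0.118],
  [0,0,0,0,0,-0.118],
  [0,0,0,0,0,-0.118],
  [0,0,0,0,0,-0.118],
])

```text
time: 0.93
tool_pos: [0.2514, -0.626, 0.2305]
tcp_rot: [-2.224, -2.217, -0.001]
wrist_force: [-0.2, -0.3, -0.2]
width: 0.75
grip_force: 0.0
```

```bash
cat >> m.py <<'E'
from scipy.spatial.transform import Rotation as Ro
def st(goal=None,yaw=np.pi/2):
    s=sensors.read_state(); R=Ro.from_rotvec(s['tcp_rot']).as_matrix(); p=s['tool_pos']
    G=np.array([[np.cos(yaw),np.sin(yaw),0],[np.sin(yaw),-np.cos(yaw),0],[0,0,-1]])
    print('t',round(s['time'],2),'p',(p*1000).round(1),'yaw',np.arctan2(R[1,0],R[0,0]).round(4),'w',round(s['width'],3),'F',s['wrist_force'].round(1),'g',round(s['grip_force'],1))
    print('rot to do',Ro.from_matrix(R.T@G).as_rotvec().round(4))
    if goal is not None: print('shift cm in goal-aligned axes',(G.T@(np.array(goal)-p)*100).round(2))
E
python3 - <<'E'
from m import *
print(pt('top',248.6,272.5,.056),pt('top',248.6,272.5,.066))
st(pt('top',248.6,272.5,.06))
E
```

```text
[0.52350036 0.25658363 0.056     ] [0.52281905 0.25491405 0.066     ]
t 0.93 p [ 251.4 -626.   230.5] yaw 1.5677 w 0.75 F [-0.2 -0.3 -0.2] g 0.0
rot to do [-0.0005 -0.0013 -0.0031]
shift cm in goal-aligned axes [88.19 27.19 17.05]
```

>>> play_rows([
  [3.4,1.05,0,0,0,-0.003],
  [3.4,1.05,0,0,0,0],
  [3.4,1.05,0,0,0,0],
  [3.4,1.05,0,0,0,0],
  [3.4,1.05,0,0,0,0],
])

```text
time: 1.35
tool_pos: [0.305, -0.4549, 0.2305]
tcp_rot: [-2.228, -2.213, -0.001]
wrist_force: [1.2, 0.1, -0.1]
width: 0.749
grip_force: 0.0
```

>>> play_rows([
  [3.4,1.05,0,0,0,0],
  [3.4,1.05,0,0,0,0],
  [3.4,1.05,0,0,0,0],
  [3.4,1.05,0,0,0,0],
  [3.4,1.05,0,0,0,0],
])

```text
time: 1.77
tool_pos: [0.3585, -0.2852, 0.2308]
tcp_rot: [-2.228, -2.214, -0.0]
wrist_force: [0.6, 0.6, -0.7]
width: 0.75
grip_force: 0.0
```

>>> play_rows([
  [3.4,1.05,0,0,0,0],
  [3.4,1.05,0,0,0,0],
  [3.4,1.05,0,0,0,0],
  [3.4,1.05,0,0,0,0],
  [3.4,1.05,0,0,0,0],
])

```text
time: 2.18
tool_pos: [0.4119, -0.1156, 0.231]
tcp_rot: [-2.228, -2.214, 0.0]
wrist_force: [0.6, 0.7, 0.3]
width: 0.745
grip_force: 0.0
```

>>> play_rows([
  [3.4,1.05,0,0,0,0],
  [3.4,1.05,0,0,0,0],
  [3.4,1.05,0,0,0,0],
  [3.4,1.05,0,0,0,0],
  [3.4,1.05,0,0,0,0],
])

```text
time: 2.6
tool_pos: [0.4655, 0.0541, 0.231]
tcp_rot: [-2.228, -2.215, 0.0]
wrist_force: [0.5, -0.9, -0.1]
width: 0.753
grip_force: 0.0
```

>>> play_rows([
  [3.4,1.05,0,0,0,0],
  [3.4,1.05,0,0,0,0],
  [3.4,1.05,0,0,0,0],
  [3.4,1.05,0,0,0,0],
  [3.4,1.05,0,0,0,0],
])

```text
time: 3.02
tool_pos: [0.519, 0.2238, 0.2308]
tcp_rot: [-2.227, -2.215, 0.001]
wrist_force: [0.4, -0.7, 0.8]
width: 0.749
grip_force: 0.0
```

>>> play_rows([
  [3.2,0.95,0,0,0,0],
  [0,0,3,0,0,0],
  [0,0,3,0,0,0],
  [0,0,3,0,0,0],
  [0,0,0,0,0,0],
])

```text
time: 3.43
tool_pos: [0.5236, 0.2521, 0.1337]
tcp_rot: [-2.224, -2.212, 0.02]
wrist_force: [-1.5, -1.6, -0.5]
width: 0.748
grip_force: 0.0
```

Run:
```python
from m import *
st([.523,.2555,.044])
```

```text
t 3.43 p [523.6 252.1 133.7] yaw 1.5656 w 0.748 F [-1.5 -1.6 -0.5] g 0.0
rot to do [-0.0123  0.0053 -0.0052]
shift cm in goal-aligned axes [ 0.34 -0.06  8.97]
```

>>> play_rows([
  [0.3,0,3,0,0,-0.003],
  [0,0,3,0,0,0],
  [0,0,2.9,0,0,0],
  [0,0,0,0,0,0],
  [0,0,0,0,0,0],
])

```text
time: 3.85
tool_pos: [0.5277, 0.2562, 0.0517]
tcp_rot: [-2.224, -2.217, 0.005]
wrist_force: [0.4, 0.2, 0.6]
width: 0.748
grip_force: 0.0
```

>>> play_rows([
  [0,0,0,0,0,0],
  [0,0,0,0,0,0],
  [0,0,0,0,0,0],
  [0,0,0,0,0,0],
  [0,0,0,0,0,0],
], grip=0.95, force=30)

```text
time: 4.27
tool_pos: [0.53, 0.2574, 0.0544]
tcp_rot: [2.224, 2.217, 0.004]
wrist_force: [-1.8, 0.8, 6.9]
width: 0.15
grip_force: 29.2
```

Run:
```python
from m import *
st([.523,.2555,.044])
```

```text
t 4.27 p [530.  257.4  54.4] yaw 1.5678 w 0.15 F [-1.8  0.8  6.9] g 29.2
rot to do [ 0.0024 -0.0011 -0.003 ]
shift cm in goal-aligned axes [-0.19 -0.7   1.04]
```

>>> play_rows([
  [0,0,0,0,0,0],
  [0,0,0,0,0,0],
  [0,0,0,0,0,0],
  [0,0,0,0,0,0],
  [0,0,0,0,0,0],
])

```text
time: 4.68
tool_pos: [0.53, 0.2574, 0.0544]
tcp_rot: [2.224, 2.217, 0.004]
wrist_force: [-2.1, -0.2, 4.7]
width: 0.145
grip_force: 29.2
```

>>> play_rows([
  [0,2,0,0,0,0],
  [-0.1,2,0,0,0,0],
  [-0.1,2,0,0,0,0],
  [0,0,0,0,0,0],
  [0,0,0,0,0,0],
])

```text
time: 5.1
tool_pos: [0.5846, 0.2555, 0.054]
tcp_rot: [-2.221, -2.211, 0.011]
wrist_force: [-17.3, 1.0, 16.9]
width: 0.146
grip_force: 31.5
```

Run:
```python
from m import *
st([.523,.2555,.044]); a=snap('top','t1.png'); b=snap('scene')
A=cv2.resize(a[220:310,190:350],None,fx=4,fy=4,interpolation=cv2.INTER_CUBIC)
B=cv2.resize(b[140:280,260:420],None,fx=3,fy=3)
B=cv2.copyMakeBorder(B,0,0,0,160,cv2.BORDER_CONSTANT)
C=np.vstack([A,B[:240]]);cv2.imwrite('pics/t1c.png',C)
```

```text
t 5.1 p [584.6 255.5  54. ] yaw 1.5663 w 0.146 F [-17.3   1.   16.9] g 31.5
rot to do [-0.0103 -0.0002 -0.0045]
shift cm in goal-aligned axes [-0.   -6.16  1.  ]
```

View pics/t1c.png

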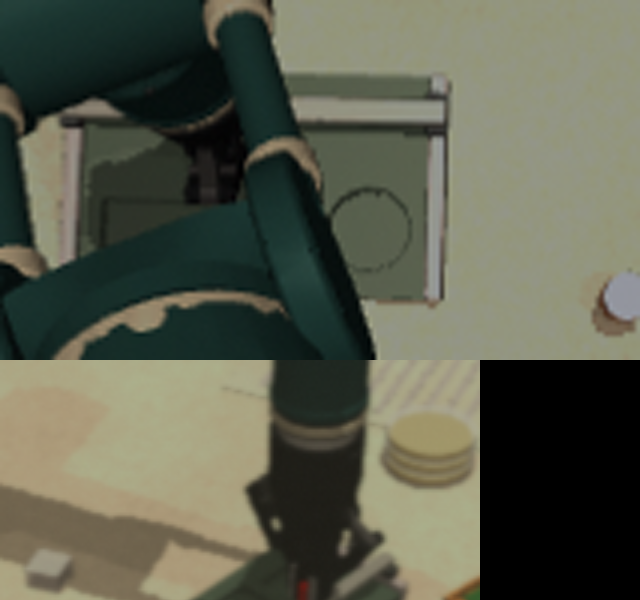

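Run:
```python
from m import *
T=cv2.imread('pics/top0.png');a=cv2.imread('pics/t1.png')
for im,lab,r0,r1 in((T,'shut',262,285),(a,'open',232,262)):
    for u in (280,290): print(lab,u,[int(v) for v in im[r0:r1,u].mean(1)],r0)
st()
```

```text
shut 280 [73, 74, 73, 74, 67, 45, 63, 74, 74, 79, 112, 123, 122, 120, 121, 68, 37, 40, 65, 73, 73, 74, 74] 262
shut 290 [74, 74, 74, 75, 75, 75, 75, 74, 63, 50, 107, 125, 124, 123, 124, 80, 43, 40, 40, 65, 68, 65, 72] 262
open 280 [140, 141, 142, 141, 142, 141, 116, 90, 85, 85, 85, 85, 92, 127, 141, 142, 140, 140, 86, 39, 45, 73, 86, 86, 86, 85, 86, 85, 85, 87] 232
open 290 [140, 139, 140, 141, 143, 142, 124, 97, 87, 86, 86, 86, 79, 123, 143, 142, 142, 143, 94, 44, 45, 72, 86, 87, 87, 87, 88, 87, 87, 87] 232
t 5.2 p [584.7 255.5  54.1] yaw 1.5669 w 0.146 F [-16.4   1.9  16.3] g 31.3
rot to do [-0.009  -0.0001 -0.0039]
```

Run:
```python
from m import *
for u in(280,290):
  for v in(274.2,247.5): print(u,v,pt('top',u,v,.041))
# tray plate near/far edges at z=.014
a=cv2.imread('pics/t1.png')
for u in(282,288): print(u,[int(v) for v in a[288:302,u].mean(1)],[int(x) for x in (a[288:302,u,2].astype(int)-a[288:302,u,0])])
```

```text
280 274.2 [0.51997125 0.18786086 0.041     ]
280 247.5 [0.58055748 0.18792872 0.041     ]
290 274.2 [0.51972966 0.16527748 0.041     ]
290 247.5 [0.58027328 0.1651636  0.041     ]
282 [79, 87, 87, 86, 86, 86, 87, 132, 143, 142, 142, 140, 140, 141] [10, 11, 10, 11, 11, 11, 15, 15, 15, 17, 19, 24, 23, 21]
288 [87, 87, 86, 87, 87, 87, 72, 94, 132, 140, 140, 142, 142, 143] [11, 11, 11, 11, 11, 11, 9, 32, 26, 22, 19, 18, 15, 13]
```

Run:
```python
from m import *
n=pt('top',282,294.5,.014);f=pt('top',282,238.3,.014);b=pt('top',282,247.5,.041);print(n,f,b,pt('top',282,274.2,.041))
```

```text
[0.47504198 0.18595932 0.014     ] [0.60536883 0.18600609 0.014     ] [0.58050085 0.18337272 0.041     ] [0.51992353 0.18334125 0.041     ]
```

>>> play_rows([
  [0,-0.3,0,0,0,0],
  [0,0,0,0,0,0],
  [0,0,0,0,0,0],
])

```text
time: 5.45
tool_pos: [0.5845, 0.2555, 0.0541]
tcp_rot: [-2.224, -2.216, 0.002]
wrist_force: [-6.9, 0.4, 9.4]
width: 0.145
grip_force: 30.7
```

>>> play_rows([
  [0,0,0,0,0,0],
  [0,0,0,0,0,0],
  [0,0,-2,0,0,0],
  [0,0,-3.5,0,0,0],
  [0,0,-3.5,0,0,0],
], grip=0.25)

```text
time: 5.87
tool_pos: [0.5846, 0.254, 0.1412]
tcp_rot: [-2.224, -2.217, 0.006]
wrist_force: [1.4, -0.3, 1.0]
width: 0.75
grip_force: 0.0
```

>>> play_rows([
  [-3,-1.3,0,0,0,0],
  [-3,-1.3,0,0,0,0],
  [-3,-1.3,0,0,0,0],
  [-3,-1.3,0,0,0,0],
  [-3,-1.3,0,0,0,0],
])

```text
time: 6.28
tool_pos: [0.5201, 0.1036, 0.1425]
tcp_rot: [2.224, 2.218, 0.001]
wrist_force: [0.4, -1.0, -0.2]
width: 0.752
grip_force: 0.0
```

>>> play_rows([
  [-3,-1.3,0,0,0,0],
  [-3,-1.3,0,0,0,0],
  [-3,-1.3,0,0,0,0],
  [-3,-1.3,0,0,0,0],
  [-3,-1.3,0,0,0,0],
])

```text
time: 6.7
tool_pos: [0.4545, -0.0464, 0.1425]
tcp_rot: [2.224, 2.217, 0.001]
wrist_force: [0.1, 0.7, 0.3]
width: 0.751
grip_force: 0.0
```

>>> play_rows([
  [-1.4,-0.9,0,0,0,0],
  [0,0,0,0,0,0],
  [0,0,0,0,0,0],
  [0,0,0,0,0,0],
])

```text
time: 7.03
tool_pos: [0.4466, -0.0586, 0.1426]
tcp_rot: [2.225, 2.217, 0.002]
wrist_force: [-0.0, 0.3, -0.1]
width: 0.746
grip_force: 0.0
```

Run:
```python
from m import *
st([.4424,-.058,.0285]); a=snap('top','t2.png')
cv2.imwrite('pics/t2c.png',np.vstack([cv2.resize(a[225:310,195:355],None,fx=5,fy=5,interpolation=cv2.INTER_CUBIC)]))
```

```text
t 7.03 p [446.6 -58.6 142.6] yaw 1.5673 w 0.746 F [-0.   0.3 -0.1] g 0.0
rot to do [ 0.0012 -0.0002 -0.0035]
shift cm in goal-aligned axes [ 0.06 -0.42 11.41]
```

View pics/t2c.png

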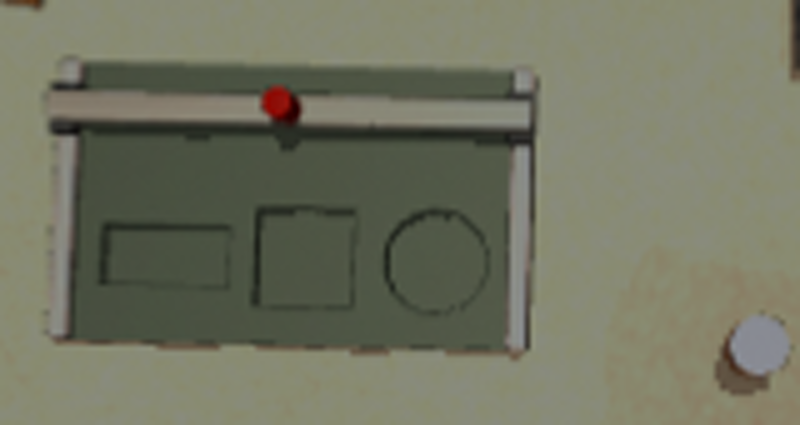

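>>> play_rows([
  [0.06,-0.42,3.4,0,0,-0.003],
  [0,0,3,0,0,0],
  [0,0,3,0,0,0],
  [0,0,2,0,0,0],
  [0,0,0,0,0,0],
])

```text
time: 7.5
tool_pos: [0.438, -0.0564, 0.024]
tcp_rot: [-2.214, -2.218, 0.008]
wrist_force: [-1.4, 1.3, -0.1]
width: 0.751
grip_force: 0.0
```

>>> play_rows([
  [0,0,0,0,0,0],
  [0,0,0,0,0,0],
])

```text
time: 7.67
tool_pos: [0.4432, -0.0578, 0.0293]
tcp_rot: [2.219, 2.222, 0.002]
wrist_force: [0.8, -0.6, 0.4]
width: 0.751
grip_force: 0.0
```

>>> play_rows([
  [0,0,0,0,0,0],
  [0,0,0,0,0,0],
  [0,0,0,0,0,0],
  [0,0,0,0,0,0],
  [0,0,0,0,0,0],
], grip=0.9, force=40)

```text
time: 8.08
tool_pos: [0.443, -0.0585, 0.0297]
tcp_rot: [2.22, 2.22, 0.002]
wrist_force: [-0.3, 0.2, 6.4]
width: 0.287
grip_force: 39.1
```

Run:
```python
from m import *
st([.4424,-.058,.0285])
for u,v in((437,261),(305,258),(166,256)): print(pt('top',195+(u+.5)/5-.5,225+(v+.5)/5-.5,.014))
a=cv2.imread('pics/t2.png');print(cell(a,pt('top',290,351,.024)),block(a,pt('top',391.5,272,.024)),disc(a,'top',np.array([.525,-.258,.024])))
```

```text
t 8.08 p [443.  -58.5  29.7] yaw 1.5706 w 0.287 F [-0.3  0.2  6.4] g 39.1
rot to do [ 0.0026  0.0004 -0.0002]
shift cm in goal-aligned axes [ 0.05 -0.06  0.12]
[0.51565091 0.1859508  0.014     ]
[0.51764534 0.24721058 0.014     ]
[0.51915597 0.31213811 0.014     ]
((349.43023681640625, 168.8408203125), (33.009239196777344, 33.090087890625), 22.371828079223633) ((525.8262329101562, -61.525882720947266), (54.64213180541992, 69.53030395507812), 58.62261962890625) (array([ 0.52473951, -0.25814064,  0.024     ]), 184.98611111111111)
```

>>> play_rows([
  [0,0,-1,0,0,0],
  [0,0,-3,0,0,0],
  [0,0,-3,0,0,0],
  [-1.5,2,-2,0,0,0],
  [-2,3,0,0,0,0],
])

```text
time: 8.5
tool_pos: [0.4935, -0.0932, 0.1238]
tcp_rot: [2.216, 2.219, 0.006]
wrist_force: [1.8, 0.6, -0.4]
width: 0.291
grip_force: 39.4
```

>>> play_rows([
  [-2.5,3.5,0,0,0,0],
  [-2.5,3.5,0,0,0,0],
  [-2.5,3.5,0,0,0,0],
  [-1.6,2.5,0,0,0,0],
  [-0.9,1.3,0,0,0,0],
])

```text
time: 8.92
tool_pos: [0.6346, -0.1935, 0.1192]
tcp_rot: [2.221, 2.218, 0.002]
wrist_force: [0.4, 0.9, -0.7]
width: 0.289
grip_force: 39.5
```

>>> play_rows([
  [0,0,0,0,0,0],
  [0,0,0,0,0,0],
  [0,0,0,0,0,0],
])

```text
time: 9.17
tool_pos: [0.6302, -0.1903, 0.118]
tcp_rot: [-2.22, -2.22, 0.001]
wrist_force: [0.7, -0.3, -0.6]
width: 0.29
grip_force: 39.5
```

Run:
```python
from m import *
st([.6376,-.1941,.0655])
b=snap('scene');cv2.imwrite('pics/s3c.png',cv2.resize(b[250:380,180:350],None,fx=4,fy=4,interpolation=cv2.INTER_CUBIC))
```

```text
t 9.17 p [ 630.2 -190.3  118. ] yaw 1.5707 w 0.29 F [ 0.7 -0.3 -0.6] g 39.5
rot to do [-0.0018 -0.0008 -0.0001]
shift cm in goal-aligned axes [-0.38  0.74  5.25]
```

View pics/s3c.png

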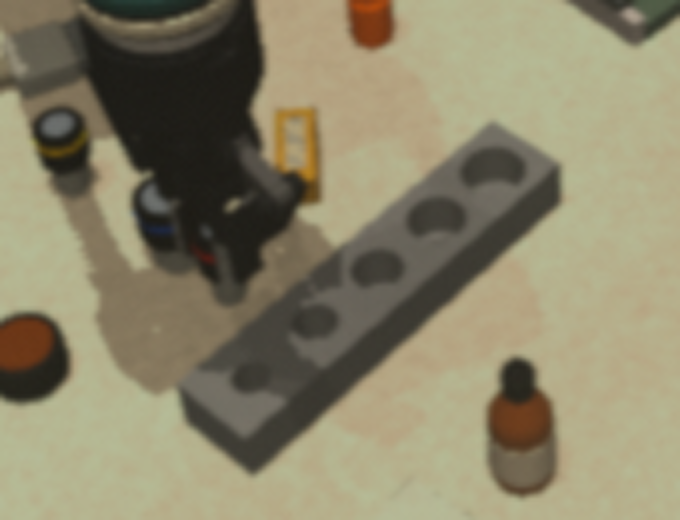

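>>> play_rows([
  [-0.45,0.74,1.5,0,0,0],
  [0,0,1.5,0,0,0],
  [0,0,1,0,0,0],
  [0,0,0.5,0,0,0],
  [0,0,0,0,0,0],
])

```text
time: 9.63
tool_pos: [0.6368, -0.1942, 0.0716]
tcp_rot: [-2.218, -2.22, 0.003]
wrist_force: [0.6, -0.1, -1.3]
width: 0.284
grip_force: 39.5
```

>>> play_rows([
  [0,0,0,0,0,0],
  [0,0,0,0,0,0],
  [0,0,0,0,0,0],
])

```text
time: 9.88
tool_pos: [0.6396, -0.1955, 0.0745]
tcp_rot: [2.22, 2.22, 0.001]
wrist_force: [0.3, -0.2, -0.5]
width: 0.288
grip_force: 39.5
```

>>> play_rows([
  [0,0,0.4,0,0,0],
  [0,0,0.4,0,0,0],
  [0,0,0.3,0,0,0],
  [0,0,0.3,0,0,0],
  [0,0,0,0,0,0],
])

```text
time: 10.3
tool_pos: [0.6381, -0.1951, 0.058]
tcp_rot: [-2.22, -2.22, 0.001]
wrist_force: [0.0, -0.5, -1.1]
width: 0.29
grip_force: 39.5
```

>>> play_rows([
  [0,0,0.5,0,0,0],
  [0,0,0.5,0,0,0],
  [0,0,0.5,0,0,0],
  [0,0,0.5,0,0,0],
  [0,0,0,0,0,0],
])

```text
time: 10.72
tool_pos: [0.6386, -0.1953, 0.0383]
tcp_rot: [-2.221, -2.221, 0.001]
wrist_force: [-0.5, 0.3, -0.7]
width: 0.289
grip_force: 39.3
```

>>> play_rows([
  [0,0,0.2,0,0,0],
  [0,0,0,0,0,0],
  [0,0,0,0,0,0],
])

```text
time: 10.97
tool_pos: [0.6389, -0.1954, 0.0379]
tcp_rot: [-2.221, -2.221, 0.0]
wrist_force: [-2.6, 1.3, 3.6]
width: 0.293
grip_force: 39.7
```

>>> play_rows([
  [0,0,0,0,0,0],
  [0,0,0,0,0,0],
  [0,0,-1,0,0,0],
  [0,0,-3,0,0,0],
  [0,0,-3,0,0,0],
], grip=0.35)

```text
time: 11.38
tool_pos: [0.6371, -0.1948, 0.1061]
tcp_rot: [-2.218, -2.218, 0.003]
wrist_force: [0.7, 0.4, 0.4]
width: 0.651
grip_force: 0.0
```

>>> play_rows([
  [0.5,-3.2,0,0,0,0],
  [0.5,-3.2,0,0,0,0],
  [0.5,-3.2,0,0,0,0],
  [0.5,-3.2,0,0,0,0],
  [0.5,-3.2,0,0,0,0],
])

```text
time: 11.8
tool_pos: [0.4777, -0.1702, 0.1079]
tcp_rot: [2.221, 2.221, 0.0]
wrist_force: [0.1, 0.4, -0.2]
width: 0.646
grip_force: 0.0
```

>>> play_rows([
  [0.5,-2.4,0,0,0,0],
  [0.3,-1.2,0,0,0,0],
  [0,0,0,0,0,0],
  [0,0,0,0,0,0],
  [0,0,0,0,0,0],
])

```text
time: 12.22
tool_pos: [0.4448, -0.163, 0.1083]
tcp_rot: [2.22, 2.22, 0.002]
wrist_force: [1.3, 0.6, -0.3]
width: 0.649
grip_force: 0.0
```

Run:
```python
from m import *
st([.4366,-.162,.0285])
```

```text
t 12.22 p [ 444.8 -163.   108.3] yaw 1.5708 w 0.649 F [ 1.3  0.6 -0.3] g 0.0
rot to do [0.0027 0.001  0.    ]
shift cm in goal-aligned axes [ 0.1  -0.82  7.98]
```

>>> play_rows([
  [0.1,-0.82,2,0,0,0],
  [0,0,3,0,0,0],
  [0,0,2,0,0,0],
  [0,0,1,0,0,0],
  [0,0,0,0,0,0],
])

```text
time: 12.63
tool_pos: [0.4338, -0.1608, 0.0249]
tcp_rot: [-2.218, -2.219, 0.003]
wrist_force: [-1.8, -0.4, 0.0]
width: 0.653
grip_force: 0.0
```

>>> play_rows([
  [0,0,0,0,0,0],
  [0,0,0,0,0,0],
  [0,0,0,0,0,0],
])

```text
time: 12.88
tool_pos: [0.4365, -0.1621, 0.0288]
tcp_rot: [2.219, 2.22, 0.002]
wrist_force: [-0.2, 0.3, 0.3]
width: 0.647
grip_force: 0.0
```

>>> play_rows([
  [0,0,0,0,0,0],
  [0,0,0,0,0,0],
  [0,0,0,0,0,0],
  [0,0,0,0,0,0],
  [0,0,0,0,0,0],
], grip=0.9)

```text
time: 13.3
tool_pos: [0.4356, -0.1618, 0.0284]
tcp_rot: [2.22, 2.22, 0.001]
wrist_force: [-0.1, 0.9, 5.6]
width: 0.338
grip_force: 39.2
```

>>> play_rows([
  [0,0,-1,0,0,0],
  [0,0,-3,0,0,0],
  [0,0,-3,0,0,0],
  [0,2,-2,0,0,0],
  [0.2,3,0,0,0,0],
])

```text
time: 13.72
tool_pos: [0.4863, -0.1606, 0.1226]
tcp_rot: [2.218, 2.215, 0.004]
wrist_force: [1.3, -0.5, 0.5]
width: 0.339
grip_force: 39.7
```

>>> play_rows([
  [0.3,3.5,0,0,0,0],
  [0.3,3.5,0,0,0,0],
  [0.3,3.5,0,0,0,0],
  [0.2,2.5,0,0,0,0],
  [0,1.5,0,0,0,0],
])

```text
time: 14.13
tool_pos: [0.6325, -0.1478, 0.1178]
tcp_rot: [2.22, 2.222, 0.002]
wrist_force: [-0.3, 0.5, -0.6]
width: 0.335
grip_force: 39.7
```

>>> play_rows([
  [0,0.5,0,0,0,0],
  [0,0,0,0,0,0],
  [0,0,0,0,0,0],
])

```text
time: 14.38
tool_pos: [0.6335, -0.1483, 0.117]
tcp_rot: [-2.22, -2.22, 0.002]
wrist_force: [-0.9, 0.8, -0.6]
width: 0.336
grip_force: 39.7
```

>>> play_rows([
  [0,0.29,1.5,0,0,0],
  [0,0,1.5,0,0,0],
  [0,0,1,0,0,0],
  [0,0,0.4,0,0,0],
  [0,0,0,0,0,0],
])

```text
time: 14.8
tool_pos: [0.6353, -0.1481, 0.0709]
tcp_rot: [-2.219, -2.218, 0.003]
wrist_force: [0.2, -0.0, -1.3]
width: 0.334
grip_force: 39.7
```

>>> play_rows([
  [0,0,0.2,0,0,0],
  [0,0,0,0,0,0],
  [0,0,0,0,0,0],
])

```text
time: 15.05
tool_pos: [0.6381, -0.1486, 0.072]
tcp_rot: [2.221, 2.221, 0.001]
wrist_force: [-0.0, -0.4, -1.2]
width: 0.337
grip_force: 39.7
```

>>> play_rows([
  [0,0,0.4,0,0,0],
  [0,0,0.4,0,0,0],
  [0,0,0.3,0,0,0],
  [0,0,0.2,0,0,0],
  [0,0,0,0,0,0],
])

```text
time: 15.47
tool_pos: [0.6369, -0.1482, 0.0573]
tcp_rot: [-2.22, -2.221, 0.001]
wrist_force: [-0.3, 0.0, -0.2]
width: 0.339
grip_force: 39.7
```

>>> play_rows([
  [0,0,0.5,0,0,0],
  [0,0,0.5,0,0,0],
  [0,0,0.5,0,0,0],
  [0,0,0.4,0,0,0],
  [0,0,0.2,0,0,0],
])

```text
time: 15.88
tool_pos: [0.6371, -0.1482, 0.0364]
tcp_rot: [-2.221, -2.221, 0.001]
wrist_force: [-5.8, 1.5, 11.9]
width: 0.337
grip_force: 40.9
```

>>> play_rows([
  [0,0,0.15,0,0,0],
  [0,0,0,0,0,0],
  [0,0,0,0,0,0],
])

```text
time: 16.13
tool_pos: [0.6372, -0.1482, 0.0365]
tcp_rot: [-2.221, -2.221, 0.001]
wrist_force: [-5.1, 2.1, 5.0]
width: 0.34
grip_force: 40.4
```

>>> play_rows([
  [0,0,0,0,0,0],
  [0,0,0,0,0,0],
  [0,0,-1,0,0,0],
  [0,0,-3,0,0,0],
  [0,0,-3,0,0,0],
], grip=0.3)

```text
time: 16.55
tool_pos: [0.6362, -0.148, 0.1049]
tcp_rot: [-2.219, -2.219, 0.003]
wrist_force: [0.7, -1.1, 0.9]
width: 0.698
grip_force: 0.0
```

>>> play_rows([
  [-1.6,-3,0,0,0,0],
  [-1.6,-3,0,0,0,0],
  [-1.6,-3,0,0,0,0],
  [-1.6,-3,0,0,0,0],
  [-1.6,-3,0,0,0,0],
])

```text
time: 16.97
tool_pos: [0.4869, -0.2292, 0.1068]
tcp_rot: [2.219, 2.221, 0.001]
wrist_force: [0.3, -0.9, 0.7]
width: 0.7
grip_force: 0.0
```

>>> play_rows([
  [-1.6,-3,0,0,0,0],
  [-1,-1.6,0,0,0,0],
  [-0.3,-0.4,0,0,0,0],
  [0,0,0,0,0,0],
  [0,0,0,0,0,0],
])

```text
time: 17.38
tool_pos: [0.4386, -0.2578, 0.1066]
tcp_rot: [2.221, 2.219, 0.001]
wrist_force: [0.1, -0.2, 0.4]
width: 0.702
grip_force: 0.0
```

>>> play_rows([
  [0,0,0,0,0,0],
  [0,0,0,0,0,0],
])

```text
time: 17.55
tool_pos: [0.4388, -0.257, 0.106]
tcp_rot: [2.22, 2.222, 0.001]
wrist_force: [0.1, -0.3, -0.1]
width: 0.701
grip_force: 0.0
```

Run:
```python
from m import *
st([.4368,-.2571,.0285])
```

```text
t 17.55 p [ 438.8 -257.   106. ] yaw 1.5721 w 0.701 F [ 0.1 -0.3 -0.1] g 0.0
rot to do [0.0008 0.0002 0.0013]
shift cm in goal-aligned axes [-0.01 -0.2   7.75]
```

>>> play_rows([
  [0,-0.2,2,0,0,0],
  [0,0,3,0,0,0],
  [0,0,1.8,0,0,0],
  [0,0,0.9,0,0,0],
  [0,0,0,0,0,0],
])

```text
time: 17.97
tool_pos: [0.4343, -0.2557, 0.0263]
tcp_rot: [-2.217, -2.219, 0.002]
wrist_force: [-0.4, -0.5, 0.5]
width: 0.7
grip_force: 0.0
```

>>> play_rows([
  [0,0,0,0,0,0],
  [0,0,0,0,0,0],
  [0,0,0,0,0,0],
])

```text
time: 18.22
tool_pos: [0.4371, -0.2581, 0.0303]
tcp_rot: [2.219, 2.22, 0.001]
wrist_force: [0.2, -1.4, 0.1]
width: 0.699
grip_force: 0.0
```

>>> play_rows([
  [0,0,0,0,0,0],
  [0,0,0,0,0,0],
  [0,0,0,0,0,0],
  [0,0,0,0,0,0],
  [0,0,0,0,0,0],
], grip=0.9)

```text
time: 18.63
tool_pos: [0.4363, -0.2579, 0.03]
tcp_rot: [2.22, 2.22, 0.001]
wrist_force: [-0.5, 0.5, 5.6]
width: 0.383
grip_force: 39.5
```

>>> play_rows([
  [0,0,-1,0,0,0],
  [0,0,-3,0,0,0],
  [0,0,-3,0,0,0],
  [1.2,1.6,-2,0,0,0],
  [2.4,3,0,0,0,0],
])

```text
time: 19.05
tool_pos: [0.4832, -0.2245, 0.1245]
tcp_rot: [2.22, 2.211, 0.002]
wrist_force: [1.7, -1.0, 0.3]
width: 0.385
grip_force: 40.0
```

>>> play_rows([
  [2.5,3.2,0,0,0,0],
  [2.5,3.2,0,0,0,0],
  [2.5,3.2,0,0,0,0],
  [2.4,3,0,0,0,0],
  [1.5,1.8,0,0,0,0],
])

```text
time: 19.47
tool_pos: [0.6283, -0.1047, 0.1194]
tcp_rot: [2.219, 2.222, 0.003]
wrist_force: [0.6, -0.7, -0.3]
width: 0.38
grip_force: 40.0
```

>>> play_rows([
  [0.5,0.8,0,0,0,0],
  [0,0,0,0,0,0],
  [0,0,0,0,0,0],
  [0,0,0,0,0,0],
])

```text
time: 19.8
tool_pos: [0.6321, -0.1033, 0.1184]
tcp_rot: [-2.222, -2.22, 0.002]
wrist_force: [-0.4, 0.4, -0.9]
width: 0.382
grip_force: 40.0
```

>>> play_rows([
  [0,0.15,1.5,0,0,0],
  [0,0,1.5,0,0,0],
  [0,0,1,0,0,0],
  [0,0,0.5,0,0,0],
  [0,0,0,0,0,0],
])

```text
time: 20.22
tool_pos: [0.6329, -0.103, 0.072]
tcp_rot: [-2.221, -2.218, 0.003]
wrist_force: [-0.3, -1.0, -0.6]
width: 0.384
grip_force: 40.0
```

>>> play_rows([
  [0,0,0.2,0,0,0],
  [0,0,0,0,0,0],
  [0,0,0,0,0,0],
])

```text
time: 20.47
tool_pos: [0.6356, -0.1026, 0.0726]
tcp_rot: [2.221, 2.221, 0.001]
wrist_force: [1.1, -0.3, 0.2]
width: 0.386
grip_force: 40.0
```

>>> play_rows([
  [0,0,0.3,0,0,0],
  [0,0,0.4,0,0,0],
  [0,0,0.3,0,0,0],
  [0,0,0.2,0,0,0],
  [0,0,0,0,0,0],
])

```text
time: 20.88
tool_pos: [0.6344, -0.1022, 0.0588]
tcp_rot: [-2.22, -2.221, 0.001]
wrist_force: [-1.3, 0.4, -0.4]
width: 0.384
grip_force: 40.0
```

>>> play_rows([
  [0,0,0.5,0,0,0],
  [0,0,0.5,0,0,0],
  [0,0,0.5,0,0,0],
  [0,0,0.4,0,0,0],
  [0,0,0.2,0,0,0],
])

```text
time: 21.3
tool_pos: [0.6344, -0.1022, 0.0379]
tcp_rot: [-2.22, -2.22, 0.001]
wrist_force: [-6.1, 1.1, 11.7]
width: 0.382
grip_force: 41.4
```

>>> play_rows([
  [0,0,0.1,0,0,0],
  [0,0,0,0,0,0],
  [0,0,0,0,0,0],
])

```text
time: 21.55
tool_pos: [0.635, -0.1024, 0.038]
tcp_rot: [-2.221, -2.221, 0.0]
wrist_force: [-1.6, 0.1, 2.7]
width: 0.383
grip_force: 40.3
```

>>> play_rows([
  [0,0,0,0,0,0],
  [0,0,0,0,0,0],
  [0,0,-1,0,0,0],
  [0,0,-3,0,0,0],
  [0,0,-3,0,0,0],
], grip=0.25)

```text
time: 21.97
tool_pos: [0.6334, -0.102, 0.1069]
tcp_rot: [-2.219, -2.219, 0.004]
wrist_force: [1.0, 0.3, 0.2]
width: 0.749
grip_force: 0.0
```

>>> play_rows([
  [-1.5,-3,0,0,0,0],
  [-1.5,-3,0,0,0,0],
  [-1.3,-2.8,0,0,0,0],
  [-0.7,-1.6,0,0,0,0],
  [-0.2,-0.6,0,0,0,0],
])

```text
time: 22.38
tool_pos: [0.5227, -0.1552, 0.1082]
tcp_rot: [-2.223, -2.22, 0.001]
wrist_force: [0.1, 0.4, 0.6]
width: 0.751
grip_force: 0.0
```

>>> play_rows([
  [0,0,0,0,0,0],
  [0,0,0,0,0,0],
  [0,0,0,0,0,0],
])

```text
time: 22.63
tool_pos: [0.5266, -0.1543, 0.1084]
tcp_rot: [2.22, 2.221, 0.002]
wrist_force: [-0.2, 0.2, -0.4]
width: 0.748
grip_force: 0.0
```

Run:
```python
from m import *
st([.5238,-.1539,.0285])
```

```text
t 22.63 p [ 526.6 -154.3  108.4] yaw 1.5712 w 0.748 F [-0.2  0.2 -0.4] g 0.0
rot to do [0.0018 0.0003 0.0004]
shift cm in goal-aligned axes [ 0.04 -0.28  7.99]
```

>>> play_rows([
  [0.04,-0.28,2,0,0,0],
  [0,0,3,0,0,0],
  [0,0,2,0,0,0],
  [0,0,1,0,0,0],
  [0,0,0,0,0,0],
])

```text
time: 23.05
tool_pos: [0.5208, -0.1528, 0.0249]
tcp_rot: [-2.217, -2.219, 0.004]
wrist_force: [-0.3, 0.1, -1.0]
width: 0.752
grip_force: 0.0
```

>>> play_rows([
  [0,0,0,0,0,0],
  [0,0,0,0,0,0],
  [0,0,0,0,0,0],
])

```text
time: 23.3
tool_pos: [0.5241, -0.1544, 0.0295]
tcp_rot: [2.219, 2.22, 0.002]
wrist_force: [-0.1, 0.2, 0.6]
width: 0.752
grip_force: 0.0
```

>>> play_rows([
  [0,0,0,0,0,0],
  [0,0,0,0,0,0],
  [0,0,0,0,0,0],
  [0,0,0,0,0,0],
  [0,0,0,0,0,0],
], grip=0.9)

```text
time: 23.72
tool_pos: [0.5232, -0.1543, 0.0291]
tcp_rot: [2.22, 2.22, 0.001]
wrist_force: [-0.8, -0.2, 6.1]
width: 0.432
grip_force: 39.7
```

>>> play_rows([
  [0,0,-1,0,0,0],
  [0,0,-3,0,0,0],
  [0,0,-3,0,0,0],
  [0.8,0.8,-2,0,0,0],
  [2,2.3,0,0,0,0],
])

```text
time: 24.13
tool_pos: [0.5548, -0.1284, 0.1235]
tcp_rot: [2.22, 2.213, 0.004]
wrist_force: [0.9, 0.1, -0.2]
width: 0.431
grip_force: 40.4
```

>>> play_rows([
  [2.5,2.7,0,0,0,0],
  [2.3,2.5,0,0,0,0],
  [1.3,1.6,0,0,0,0],
  [0.7,0.8,0,0,0,0],
  [0.2,0.3,0,0,0,0],
])

```text
time: 24.55
tool_pos: [0.6331, -0.0547, 0.1179]
tcp_rot: [-2.219, -2.223, -0.0]
wrist_force: [-0.1, -0.1, -1.4]
width: 0.435
grip_force: 40.3
```

>>> play_rows([
  [0,0,0,0,0,0],
  [0,0,0,0,0,0],
  [0,0,0,0,0,0],
])

```text
time: 24.8
tool_pos: [0.631, -0.0569, 0.1175]
tcp_rot: [-2.222, -2.22, 0.002]
wrist_force: [0.7, -0.9, -0.3]
width: 0.428
grip_force: 40.4
```

>>> play_rows([
  [0,0.12,1.5,0,0,0],
  [0,0,1.5,0,0,0],
  [0,0,1,0,0,0],
  [0,0,0.5,0,0,0],
  [0,0,0,0,0,0],
])

```text
time: 25.22
tool_pos: [0.6316, -0.0564, 0.071]
tcp_rot: [-2.22, -2.219, 0.004]
wrist_force: [0.0, 0.5, -0.9]
width: 0.429
grip_force: 40.3
```

>>> play_rows([
  [0,0,0.2,0,0,0],
  [0,0,0,0,0,0],
  [0,0,0,0,0,0],
])

```text
time: 25.47
tool_pos: [0.6341, -0.0561, 0.0716]
tcp_rot: [2.221, 2.221, 0.001]
wrist_force: [0.2, 0.2, -1.3]
width: 0.429
grip_force: 40.3
```

>>> play_rows([
  [0,0,0.3,0,0,0],
  [0,0,0.4,0,0,0],
  [0,0,0.3,0,0,0],
  [0,0,0.2,0,0,0],
  [0,0,0,0,0,0],
])

```text
time: 25.88
tool_pos: [0.6328, -0.0558, 0.0579]
tcp_rot: [-2.221, -2.221, 0.001]
wrist_force: [0.9, 0.4, -0.9]
width: 0.43
grip_force: 40.3
```

>>> play_rows([
  [0,0,0.5,0,0,0],
  [0,0,0.5,0,0,0],
  [0,0,0.5,0,0,0],
  [0,0,0.4,0,0,0],
  [0,0,0.2,0,0,0],
])

```text
time: 26.3
tool_pos: [0.6329, -0.0559, 0.037]
tcp_rot: [-2.221, -2.221, 0.001]
wrist_force: [-4.2, 1.2, 11.0]
width: 0.431
grip_force: 41.5
```

>>> play_rows([
  [0,0,0.1,0,0,0],
  [0,0,0,0,0,0],
  [0,0,0,0,0,0],
])

```text
time: 26.55
tool_pos: [0.6333, -0.0559, 0.0371]
tcp_rot: [-2.221, -2.221, 0.0]
wrist_force: [-2.5, 0.5, 4.1]
width: 0.43
grip_force: 40.6
```

>>> play_rows([
  [0,0,0,0,0,0],
  [0,0,0,0,0,0],
  [0,0,-1,0,0,0],
  [0,0,-3,0,0,0],
  [0,0,-3,0,0,0],
], grip=0.2)

```text
time: 26.97
tool_pos: [0.6318, -0.0558, 0.1059]
tcp_rot: [-2.219, -2.219, 0.004]
wrist_force: [1.0, 0.5, 0.4]
width: 0.8
grip_force: 0.0
```

>>> play_rows([
  [-3,-1.1,0,0,0,0],
  [-3,-1.1,0,0,0,0],
  [-3,-1.1,0,0,0,0],
  [-3,-1.1,0,0,0,0],
  [-3,-1.1,0,0,0,0],
])

```text
time: 27.38
tool_pos: [0.5783, -0.2073, 0.1079]
tcp_rot: [2.22, 2.221, 0.001]
wrist_force: [0.4, -0.3, 0.1]
width: 0.799
grip_force: 0.0
```

>>> play_rows([
  [-3,-1.1,0,0,0,0],
  [-3,-1.1,0,0,0,0],
  [-3,-1.1,0,0,0,0],
  [-3,-1.1,0,0,0,0],
  [-2.2,-0.8,0,0,0,0],
])

```text
time: 27.8
tool_pos: [0.5257, -0.3506, 0.1077]
tcp_rot: [2.221, 2.219, -0.001]
wrist_force: [-0.0, 1.3, -0.0]
width: 0.8
grip_force: 0.0
```

>>> play_rows([
  [-1.1,-0.3,0,0,0,0],
  [0,0,0,0,0,0],
  [0,0,0,0,0,0],
  [0,0,0,0,0,0],
])

```text
time: 28.13
tool_pos: [0.5239, -0.3577, 0.1068]
tcp_rot: [-2.22, -2.222, -0.001]
wrist_force: [0.1, 0.1, 0.3]
width: 0.8
grip_force: 0.0
```

Run:
```python
from m import *
st([.5235,-.3591,.0285])
```

```text
t 28.13 p [ 523.9 -357.7  106.8] yaw 1.5714 w 0.8 F [0.1 0.1 0.3] g 0.0
rot to do [ 0.0001 -0.0008  0.0006]
shift cm in goal-aligned axes [-0.14 -0.04  7.83]
```

>>> play_rows([
  [-0.14,-0.04,2,0,0,0],
  [0,0,3,0,0,0],
  [0,0,1.8,0,0,0],
  [0,0,1,0,0,0],
  [0,0,0,0,0,0],
])

```text
time: 28.55
tool_pos: [0.5216, -0.3573, 0.0256]
tcp_rot: [-2.215, -2.219, 0.001]
wrist_force: [0.1, 0.4, -0.5]
width: 0.797
grip_force: 0.0
```

>>> play_rows([
  [0,0,0,0,0,0],
  [0,0,0,0,0,0],
  [0,0,0,0,0,0],
])

```text
time: 28.8
tool_pos: [0.5246, -0.361, 0.0307]
tcp_rot: [2.219, 2.22, 0.001]
wrist_force: [0.2, -0.9, 0.1]
width: 0.8
grip_force: 0.0
```

>>> play_rows([
  [0,0,0,0,0,0],
  [0,0,0,0,0,0],
  [0,0,0,0,0,0],
  [0,0,0,0,0,0],
  [0,0,0,0,0,0],
], grip=0.9)

```text
time: 29.22
tool_pos: [0.5239, -0.3611, 0.0302]
tcp_rot: [2.22, 2.22, 0.001]
wrist_force: [-0.5, 0.4, 5.9]
width: 0.475
grip_force: 40.7
```

>>> play_rows([
  [0,0,-1,0,0,0],
  [0,0,-3,0,0,0],
  [0,0,-3,0,0,0],
  [1,0.3,-2,0,0,0],
  [2.3,0.8,0,0,0,0],
])

```text
time: 29.63
tool_pos: [0.5367, -0.3315, 0.1252]
tcp_rot: [2.217, 2.211, 0.001]
wrist_force: [0.9, -0.9, 0.5]
width: 0.475
grip_force: 40.7
```

>>> play_rows([
  [3.2,1,0,0,0,0],
  [3.2,1,0,0,0,0],
  [3.2,1,0,0,0,0],
  [3.2,1,0,0,0,0],
  [3.2,1,0,0,0,0],
])

```text
time: 30.05
tool_pos: [0.5838, -0.1658, 0.1189]
tcp_rot: [-2.222, -2.22, 0.0]
wrist_force: [0.1, -0.3, -1.2]
width: 0.478
grip_force: 40.7
```

>>> play_rows([
  [3.2,1,0,0,0,0],
  [3.2,1,0,0,0,0],
  [3.2,1,0,0,0,0],
  [2.8,0.9,0,0,0,0],
  [1.9,0.6,0,0,0,0],
])

```text
time: 30.47
tool_pos: [0.6292, -0.0215, 0.1188]
tcp_rot: [-2.219, -2.222, -0.0]
wrist_force: [0.3, 0.2, -1.3]
width: 0.477
grip_force: 40.7
```

>>> play_rows([
  [1,0.2,0,0,0,0],
  [0.3,0,0,0,0,0],
  [0,0,0,0,0,0],
  [0,0,0,0,0,0],
  [0,0,0,0,0,0],
])

```text
time: 30.88
tool_pos: [0.6306, -0.0128, 0.1187]
tcp_rot: [-2.223, -2.22, 0.001]
wrist_force: [0.2, 0.5, -1.2]
width: 0.475
grip_force: 40.7
```

>>> play_rows([
  [0.03,0.04,1.5,0,0,0],
  [0,0,1.5,0,0,0],
  [0,0,1,0,0,0],
  [0,0,0.5,0,0,0],
  [0,0,0,0,0,0],
])

```text
time: 31.3
tool_pos: [0.6299, -0.0118, 0.072]
tcp_rot: [-2.221, -2.218, 0.004]
wrist_force: [-0.9, -0.5, -1.7]
width: 0.479
grip_force: 40.7
```

>>> play_rows([
  [0,0,0.2,0,0,0],
  [0,0,0,0,0,0],
  [0,0,0,0,0,0],
])

```text
time: 31.55
tool_pos: [0.6321, -0.0112, 0.0726]
tcp_rot: [2.221, 2.221, 0.001]
wrist_force: [-0.1, -0.2, -1.4]
width: 0.476
grip_force: 40.7
```

>>> play_rows([
  [0,0,0.3,0,0,0],
  [0,0,0.4,0,0,0],
  [0,0,0.3,0,0,0],
  [0,0,0.2,0,0,0],
  [0,0,0,0,0,0],
])

```text
time: 31.97
tool_pos: [0.6308, -0.011, 0.0589]
tcp_rot: [-2.221, -2.221, 0.001]
wrist_force: [0.1, -0.3, -0.9]
width: 0.477
grip_force: 40.7
```

>>> play_rows([
  [0,0,0.5,0,0,0],
  [0,0,0.5,0,0,0],
  [0,0,0.5,0,0,0],
  [0,0,0.4,0,0,0],
  [0,0,0.2,0,0,0],
])

```text
time: 32.38
tool_pos: [0.6308, -0.011, 0.0382]
tcp_rot: [-2.221, -2.221, 0.002]
wrist_force: [-5.8, 0.1, 12.8]
width: 0.48
grip_force: 42.0
```

>>> play_rows([
  [0,0,0.1,0,0,0],
  [0,0,0,0,0,0],
  [0,0,0,0,0,0],
])

```text
time: 32.63
tool_pos: [0.6314, -0.0111, 0.0383]
tcp_rot: [-2.221, -2.221, 0.0]
wrist_force: [-2.8, 0.1, 3.9]
width: 0.477
grip_force: 41.0
```

>>> play_rows([
  [0,0,0,0,0,0],
  [0,0,0,0,0,0],
  [0,0,-1,0,0,0],
  [0,0,-3,0,0,0],
  [0,0,-3,0,0,0],
], grip=0.2)

```text
time: 33.05
tool_pos: [0.6297, -0.011, 0.1068]
tcp_rot: [-2.219, -2.219, 0.005]
wrist_force: [0.1, 0.7, -0.9]
width: 0.803
grip_force: 0.0
```

```bash
cat > look.py <<'E'
from m import *
import sys
a=snap('top',sys.argv[1])
def t(f):
    try: return f()
    except Exception as e: return None
print('round',t(lambda:disc(a,'top',np.array([.5248,-.2582,.024]))))
print('cell',t(lambda:cell(a,np.array([.3494,.169,.024]))))
print('block',t(lambda:block(a,np.array([.5221,-.065,.024]))))
E
python3 look.py t5.png; python3 -c "
from m import *;st([.5258,-.2582,.009])"
```

```text
round (array([ 0.52470432, -0.25810768,  0.024     ]), 188.56944444444446)
cell ((349.5199279785156, 168.7250518798828), (33.0303840637207, 32.98524475097656), 22.344223022460938)
block ((505.5872802734375, -63.4896354675293), (21.898672103881836, 117.91791534423828), 5.17735481262207)
t 33.1 p [635.3 -11.3 115.7] yaw 1.5708 w 0.799 F [2.3 0.3 4.4] g 0.0
rot to do [0.0088 0.0005 0.    ]
shift cm in goal-aligned axes [-24.69 -10.95  10.67]
```

>>> play_rows([
  [-2.5,-1,0,0,0,0],
  [-3,-1.3,0,0,0,0],
  [-3,-1.3,0,0,0,0],
  [-3,-1.3,0,0,0,0],
  [-3,-1.3,0,0,0,0],
])

```text
time: 33.52
tool_pos: [0.5693, -0.1573, 0.1086]
tcp_rot: [2.22, 2.221, 0.001]
wrist_force: [0.4, -0.0, -0.0]
width: 0.801
grip_force: 0.0
```

>>> play_rows([
  [-3,-1.3,0,0,0,0],
  [-3,-1.3,0,0,0,0],
  [-2.4,-1.1,0,0,0,0],
  [-1.4,-0.6,0,0,0,0],
  [-0.4,-0.2,0,0,0,0],
])

```text
time: 33.93
tool_pos: [0.5238, -0.2607, 0.1086]
tcp_rot: [2.223, 2.217, -0.0]
wrist_force: [0.0, 0.0, 0.1]
width: 0.799
grip_force: 0.0
```

>>> play_rows([
  [0,0,2,0,0,0],
  [0,0,2,0,0,0],
  [0,0,1,0,0,0],
  [0,0,0,0,0,0],
  [0,0,0,0,0,0],
])

```text
time: 34.35
tool_pos: [0.5243, -0.2572, 0.0573]
tcp_rot: [-2.22, -2.221, 0.0]
wrist_force: [0.4, -0.3, -1.4]
width: 0.798
grip_force: 0.0
```

>>> play_rows([
  [0,0,0,0,0,0],
  [0,0,0,0,0,0],
  [0,0,0,0,0,0],
])

```text
time: 34.6
tool_pos: [0.5255, -0.2583, 0.0591]
tcp_rot: [2.22, 2.22, 0.001]
wrist_force: [-0.4, 0.6, 0.7]
width: 0.799
grip_force: 0.0
```

```bash
python3 -c "
from m import *;st([.5257,-.2581,.009])"
```

```text
t 34.6 p [ 525.5 -258.3   59.1] yaw 1.5711 w 0.799 F [-0.4  0.6  0.7] g 0.0
rot to do [0.002  0.001  0.0003]
shift cm in goal-aligned axes [0.02 0.02 5.01]
```

>>> play_rows([
  [0,0,2,0,0,0],
  [0,0,1.6,0,0,0],
  [0,0,0.9,0,0,0],
  [0,0,0.4,0,0,0],
  [0,0,0.1,0,0,0],
])

```text
time: 35.02
tool_pos: [0.524, -0.2578, 0.0072]
tcp_rot: [-2.221, -2.221, 0.001]
wrist_force: [0.1, 0.4, 0.5]
width: 0.804
grip_force: 0.0
```

>>> play_rows([
  [0,0,0,0,0,0],
  [0,0,0,0,0,0],
  [0,0,0,0,0,0],
])

```text
time: 35.27
tool_pos: [0.5253, -0.2585, 0.0088]
tcp_rot: [2.22, 2.22, 0.001]
wrist_force: [0.2, -0.3, 0.2]
width: 0.8
grip_force: 0.0
```

>>> play_rows([
  [0,0,0,0,0,0],
  [0,0,0,0,0,0],
  [0,0,0,0,0,0],
  [0,0,0,0,0,0],
  [0,0,0,0,0,0],
], grip=0.9)

```text
time: 35.68
tool_pos: [0.5251, -0.2585, 0.0087]
tcp_rot: [2.22, 2.22, 0.001]
wrist_force: [0.1, 0.4, 5.7]
width: 0.495
grip_force: 40.9
```

>>> play_rows([
  [0,0,-1,0,0,0],
  [0,0,-2,0,0,0],
  [0,0,-3,0,0,0],
  [0,0,-3,0,0,0],
  [0,0,-2,0,0,0],
])

```text
time: 36.1
tool_pos: [0.5252, -0.2584, 0.1207]
tcp_rot: [2.22, 2.22, 0.001]
wrist_force: [0.9, 0.3, -0.6]
width: 0.494
grip_force: 40.7
```

>>> play_rows([
  [1.5,0,0,0,0,0],
  [2.5,0,0,0,0,0],
  [3.3,0,0,0,0,0],
  [3.3,0,0,0,0,0],
  [3.3,0,0,0,0,0],
])

```text
time: 36.52
tool_pos: [0.523, -0.117, 0.1167]
tcp_rot: [-2.221, -2.219, 0.001]
wrist_force: [0.1, 0.1, -0.3]
width: 0.496
grip_force: 40.7
```

>>> play_rows([
  [3.3,0,0,0,0,0],
  [3.3,0,0,0,0,0],
  [3.3,0,0,0,0,0],
  [3.3,0,0,0,0,0],
  [3.3,0,0,0,0,0],
])

```text
time: 36.93
tool_pos: [0.5228, 0.0481, 0.1167]
tcp_rot: [-2.22, -2.22, 0.002]
wrist_force: [0.6, 0.7, 0.3]
width: 0.496
grip_force: 40.7
```

>>> play_rows([
  [3.3,-0.2,0,0,0,0],
  [3.3,-0.2,0,0,0,0],
  [3.3,-0.2,0,0,0,0],
  [2.2,-0.2,0,0,0,0],
  [1.2,-0.1,0,0,0,0],
])

```text
time: 37.35
tool_pos: [0.5136, 0.1817, 0.1167]
tcp_rot: [-2.217, -2.223, 0.002]
wrist_force: [0.3, 0.0, 0.1]
width: 0.497
grip_force: 40.7
```

>>> play_rows([
  [0.6,0,0,0,0,0],
  [0,0,0,0,0,0],
  [0,0,0,0,0,0],
  [0,0,0,0,0,0],
])

```text
time: 37.68
tool_pos: [0.5154, 0.1837, 0.1175]
tcp_rot: [2.223, 2.22, -0.001]
wrist_force: [-0.7, -0.2, -0.7]
width: 0.495
grip_force: 40.7
```

```bash
python3 -c "
from m import *;st([.5167,.1860,.015])"; python3 look.py t6.png
```

```text
t 37.68 p [515.4 183.7 117.5] yaw 1.5697 w 0.495 F [-0.7 -0.2 -0.7] g 40.7
rot to do [-0.0005  0.0007 -0.0011]
shift cm in goal-aligned axes [ 0.23  0.13 10.25]
round None
cell ((360.8813171386719, 173.19223022460938), (11.528806686401367, 32.57775115966797), 15.338423728942871)
block ((535.7601928710938, -35.838077545166016), (41.63987731933594, 88.8533935546875), 52.84553146362305)
```

>>> play_rows([
  [0.19,0.13,2,0,0,0],
  [0,0,2.5,0,0,0],
  [0,0,2,0,0,0],
  [0,0,1,0,0,0],
  [0,0,0.5,0,0,0],
])

```text
time: 38.15
tool_pos: [0.5154, 0.1854, 0.0358]
tcp_rot: [-2.222, -2.219, 0.005]
wrist_force: [-0.5, 0.2, -0.3]
width: 0.497
grip_force: 40.7
```

>>> play_rows([
  [0,0,0.2,0,0,0],
  [0,0,0,0,0,0],
  [0,0,0,0,0,0],
  [0,0,0,0,0,0],
])

```text
time: 38.48
tool_pos: [0.518, 0.1871, 0.0372]
tcp_rot: [2.221, 2.22, 0.003]
wrist_force: [0.1, -0.5, 0.1]
width: 0.502
grip_force: 40.7
```

```bash
python3 -c "
from m import *;st([.5167,.1856,.0147])
T=cv2.imread('pics/t2.png').astype(int).mean(2)
# square nest edges: columns profile across rows 270-282 and rows profile across cols 248-262; oblong likewise
print('sq cols',[int(x) for x in T[270:283,242:270].mean(0)],242)
print('sq rows',[int(x) for x in T[262:292,249:263].mean(1)],262)
print('ob cols',[int(x) for x in T[272:281,212:245].mean(0)],212)
print('ob rows',[int(x) for x in T[264:288,219:238].mean(1)],264)
"
```

```text
t 38.48 p [518.  187.1  37.2] yaw 1.5707 w 0.502 F [ 0.1 -0.5  0.1] g 40.7
rot to do [ 0.0024 -0.0007 -0.0001]
shift cm in goal-aligned axes [-0.15 -0.13  2.25]
sq cols [74, 75, 75, 67, 32, 70, 75, 76, 76, 76, 76, 76, 76, 76, 76, 76, 76, 77, 77, 77, 77, 77, 77, 63, 75, 78, 78, 78] 242
sq rows [76, 76, 76, 76, 54, 51, 71, 76, 76, 76, 76, 76, 76, 76, 76, 76, 76, 76, 76, 76, 76, 76, 77, 76, 62, 73, 76, 76, 76, 76] 262
ob cols [70, 71, 65, 41, 49, 69, 72, 72, 72, 72, 72, 72, 72, 72, 73, 73, 73, 73, 73, 73, 73, 73, 73, 74, 74, 74, 74, 74, 65, 72, 75, 75, 75] 212
ob rows [72, 73, 73, 73, 73, 64, 41, 66, 73, 73, 73, 73, 73, 73, 73, 73, 73, 68, 67, 72, 73, 73, 73, 72] 264
```

>>> play_rows([
  [-0.1,-0.06,0.4,0,0,0],
  [0,0,0.4,0,0,0],
  [0,0,0.3,0,0,0],
  [0,0,0,0,0,0],
  [0,0,0,0,0,0],
])

```text
time: 38.9
tool_pos: [0.5157, 0.1857, 0.0243]
tcp_rot: [-2.221, -2.221, 0.001]
wrist_force: [0.0, -0.4, -1.1]
width: 0.494
grip_force: 40.7
```

>>> play_rows([
  [0,0,0.3,0,0,0],
  [0,0,0.3,0,0,0],
  [0,0,0,0,0,0],
  [0,0,0,0,0,0],
])

```text
time: 39.23
tool_pos: [0.5158, 0.1858, 0.0184]
tcp_rot: [-2.221, -2.221, 0.001]
wrist_force: [-0.2, -0.3, 0.1]
width: 0.494
grip_force: 40.7
```

>>> play_rows([
  [0,0,0.25,0,0,0],
  [0,0,0.15,0,0,0],
  [0,0,0,0,0,0],
  [0,0,0,0,0,0],
])

```text
time: 39.57
tool_pos: [0.516, 0.1858, 0.0146]
tcp_rot: [-2.221, -2.221, 0.0]
wrist_force: [-0.2, 0.6, -1.0]
width: 0.497
grip_force: 40.7
```

>>> play_rows([
  [0,0,0,0,0,0],
  [0,0,0,0,0,0],
  [0,0,-1,0,0,0],
  [0,0,-2.5,0,0,0],
  [0,0,-3.5,0,0,0],
], grip=0.3)

```text
time: 39.98
tool_pos: [0.5133, 0.1849, 0.083]
tcp_rot: [-2.219, -2.219, 0.01]
wrist_force: [0.2, 0.8, -0.2]
width: 0.699
grip_force: 0.0
```

>>> play_rows([
  [0,0,-2,0,0,0],
  [0,0,0,0,0,0],
])

```text
time: 40.15
tool_pos: [0.5206, 0.1872, 0.1116]
tcp_rot: [2.218, 2.218, 0.015]
wrist_force: [0.5, -0.3, 0.7]
width: 0.701
grip_force: 0.0
```

```bash
cat >> m.py <<'E'
def block(im,X,thr=None):
    g,o=crop(im,'top',X,22); h=cv2.cvtColor(g,cv2.COLOR_BGR2HSV)[...,1]
    t,m=cv2.threshold(h,0,255,cv2.THRESH_OTSU); m=cv2.morphologyEx(m,cv2.MORPH_CLOSE,np.ones((31,31)))
    c=max(cv2.findContours(m,cv2.RETR_EXTERNAL,cv2.CHAIN_APPROX_NONE)[0],key=cv2.contourArea)
    return t,cv2.minAreaRect(np.array([pt('top',*px(o,p[0]),X[2])[:2]*1000 for p in c],np.float32))
E
python3 look.py t7.png; python3 -c "
from m import *
st([.5231,-.0651,.009],2.454)
a=cv2.imread('pics/t7.png');print(disc(a,'top',np.array([.5157,.186,.028]),40))
print(block(cv2.imread('pics/top0.png'),np.array([.5221,-.065,.024])))
h=cv2.cvtColor(a,cv2.COLOR_BGR2HSV);print(h[262:284:2,382:402:2,1])"
```

```text
round None
cell ((366.2261047363281, 167.33575439453125), (4.559715270996094, 15.98001766204834), 12.912858963012695)
block (115.0, ((528.027587890625, -34.08546829223633), (29.053186416625977, 61.405555725097656), 50.46724319458008))
t 40.2 p [519.2 186.8 109.1] yaw 1.5708 w 0.7 F [-0.1  0.4 -0.3] g 0.0
rot to do [ 0.0082  0.0012 -0.8832]
shift cm in goal-aligned axes [-16.29 -19.21  10.01]
None
(117.0, ((523.6671752929688, -64.48995208740234), (24.922571182250977, 58.38406753540039), 49.60002899169922))
[[145 147 209 177  55  40  49  49  47  43]
 [ 73  75 112 213 167  43  55  47  45  43]
 [ 74  73 166 190  52  45  51  42  34  47]
 [ 71 133 205  55  40  42  49  49  36  47]
 [ 94 209  86  45  49  47  47  49  50  47]
 [200 148  43  49  47  42  53  47  47  43]
 [176  43  43  40  47  49  45  45  50  47]
 [ 48  38  36  43  38  49  51  50  51  45]
 [ 41  45  33  47  38  49  45  47  38  42]
 [ 38  43  47  49  53  45  36  41  47  51]
 [ 40  40  49  49  46  43  43  47  49  43]]
```

```bash
python3 -c "
from m import *
a=cv2.imread('pics/t7.png')
X=np.array([.528,-.034,.024])
for _ in range(2):
    r=block(a,X);print(r);X[:2]=np.array(r[1][0])/1000
g,o=crop(a,'top',X,22);cv2.imwrite('pics/b7.png',cv2.resize(np.clip(255*(g/255.)**.6,0,255).astype('uint8'),(500,500)))
st([X[0]+.001,X[1],.009],np.pi/2+np.radians(r[1][2]))
"
```

```text
(115.0, ((527.8517456054688, -36.715538024902344), (24.772384643554688, 58.32862854003906), 50.46724319458008))
(115.0, ((527.8517456054688, -36.715538024902344), (24.772384643554688, 58.32862854003906), 50.46724319458008))
t 40.2 p [519.2 186.8 109.1] yaw 1.5708 w 0.7 F [-0.1  0.4 -0.3] g 0.0
rot to do [ 0.0082  0.0012 -0.8808]
shift cm in goal-aligned axes [-14.97 -16.62  10.01]
```

View pics/b7.png

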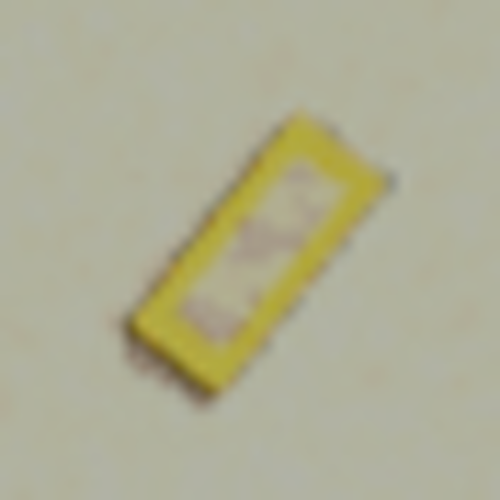

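>>> play_rows([
  [-1.5,0,0,0,0,0],
  [-3,0.2,0,0,0,0],
  [-3.3,0.2,0,0,0,0],
  [-3.3,0.2,0,0,0,0],
  [-3.3,0.2,0,0,0,0],
], grip=0.4)

```text
time: 40.62
tool_pos: [0.523, 0.0407, 0.1039]
tcp_rot: [-2.219, -2.222, 0.002]
wrist_force: [-0.2, -0.2, 0.4]
width: 0.596
grip_force: 0.0
```

>>> play_rows([
  [-3.3,0.2,0,0,0,0],
  [-2.7,0,0,0,0,0],
  [-1.5,0,0,0,0,0],
  [-0.5,0,0,0,0,-0.06],
  [0,0,0,0,0,-0.11],
])

```text
time: 41.03
tool_pos: [0.5251, -0.0399, 0.1038]
tcp_rot: [-2.023, -2.401, 0.002]
wrist_force: [-0.2, 0.6, 0.2]
width: 0.598
grip_force: 0.0
```

>>> play_rows([
  [0,0,0,0,0,-0.11],
  [0,0,0,0,0,-0.11],
  [0,0,0,0,0,-0.11],
  [0,0,0,0,0,-0.11],
  [0,0,0,0,0,-0.11],
])

```text
time: 41.45
tool_pos: [0.5251, -0.0381, 0.1037]
tcp_rot: [-1.288, -2.863, 0.001]
wrist_force: [1.2, 0.2, -0.5]
width: 0.603
grip_force: 0.0
```

>>> play_rows([
  [0,0,2,0,0,-0.1],
  [0,0,2,0,0,-0.061],
  [0,0,1,0,0,0],
  [0,0,0,0,0,0],
  [0,0,0,0,0,0],
])

```text
time: 41.87
tool_pos: [0.5249, -0.038, 0.0537]
tcp_rot: [-1.064, -2.953, 0.001]
wrist_force: [0.3, 0.2, 0.1]
width: 0.601
grip_force: 0.0
```

>>> play_rows([
  [0,0,0,0,0,0],
  [0,0,0,0,0,0],
  [0,0,0,0,0,0],
])

```text
time: 42.12
tool_pos: [0.5272, -0.0383, 0.056]
tcp_rot: [1.062, 2.954, 0.001]
wrist_force: [0.6, 0.1, 0.1]
width: 0.602
grip_force: 0.0
```

```bash
python3 -c "
from m import *
st([.5288,-.0367,.009],np.pi/2+.8808)"
```

```text
t 42.12 p [527.2 -38.3  56. ] yaw 2.4514 w 0.602 F [0.6 0.1 0.1] g 0.0
rot to do [ 0.0011  0.0017 -0.0002]
shift cm in goal-aligned axes [-0.03  0.23  4.7 ]
```

>>> play_rows([
  [-0.03,0.2,1.8,0,0,0],
  [0,0,1.5,0,0,0],
  [0,0,0.9,0,0,0],
  [0,0,0.4,0,0,0],
  [0,0,0,0,0,0],
])

```text
time: 42.53
tool_pos: [0.5269, -0.0367, 0.0081]
tcp_rot: [-1.062, -2.955, 0.001]
wrist_force: [-0.1, 0.1, 0.2]
width: 0.597
grip_force: 0.0
```

>>> play_rows([
  [0,0,0,0,0,0],
  [0,0,0,0,0,0],
  [0,0,0,0,0,0],
])

```text
time: 42.78
tool_pos: [0.5285, -0.0369, 0.0097]
tcp_rot: [1.062, 2.955, 0.001]
wrist_force: [0.1, 0.2, 0.3]
width: 0.597
grip_force: 0.0
```

>>> play_rows([
  [0,0,0,0,0,0],
  [0,0,0,0,0,0],
  [0,0,0,0,0,0],
  [0,0,0,0,0,0],
  [0,0,0,0,0,0],
], grip=0.95)

```text
time: 43.2
tool_pos: [0.5283, -0.0369, 0.0094]
tcp_rot: [1.062, 2.955, 0.0]
wrist_force: [-0.6, 0.8, 4.7]
width: 0.271
grip_force: 39.9
```

```bash
python3 -c "
from m import *
st([.5288,-.0367,.009],np.pi/2+.8808)"
```

```text
t 43.2 p [528.3 -36.9   9.4] yaw 2.4517 w 0.271 F [-0.6  0.8  4.7] g 39.9
rot to do [0.0007 0.001  0.0001]
shift cm in goal-aligned axes [-0.02  0.04  0.04]
```

>>> play_rows([
  [0,0,-1,0,0,0],
  [0,0,-2,0,0,0],
  [0,0,-3,0,0,0],
  [0,0,-3,0,0,0],
  [0,0,-2,0,0,0],
])

```text
time: 43.62
tool_pos: [0.5283, -0.0369, 0.1216]
tcp_rot: [1.062, 2.955, 0.001]
wrist_force: [1.2, 0.1, -0.7]
width: 0.269
grip_force: 39.3
```

>>> play_rows([
  [0,0,0,0,0,0.11],
  [0,0,0,0,0,0.11],
  [0,0,0,0,0,0.11],
  [0,0,0,0,0,0.11],
  [0,0,0,0,0,0.11],
])

```text
time: 44.03
tool_pos: [0.5271, -0.0368, 0.119]
tcp_rot: [-1.832, -2.552, 0.0]
wrist_force: [0.1, 0.1, -0.6]
width: 0.266
grip_force: 39.3
```

>>> play_rows([
  [0,0,0,0,0,0.11],
  [0,0,0,0,0,0.11],
  [0,0,0,0,0,0.11],
  [0,0,0,0,0,0.035],
  [0,0,0,0,0,0],
])

```text
time: 44.45
tool_pos: [0.5272, -0.0368, 0.1188]
tcp_rot: [-2.259, -2.182, 0.001]
wrist_force: [-0.1, -0.3, -0.6]
width: 0.271
grip_force: 39.3
```

```bash
python3 -c "
from m import *
st([.5208,.3135,.1],np.pi/2-.036)"
```

```text
t 44.45 p [527.2 -36.8 118.8] yaw 1.536 w 0.271 F [-0.1 -0.3 -0.6] g 39.3
rot to do [-0.0008 -0.0001  0.0012]
shift cm in goal-aligned axes [34.98 -1.9   1.88]
```

>>> play_rows([
  [1.5,0,0,0,0,0],
  [2.5,-0.1,0,0,0,0],
  [3.3,-0.2,0,0,0,0],
  [3.3,-0.2,0,0,0,0],
  [3.3,-0.2,0,0,0,0],
])

```text
time: 44.87
tool_pos: [0.5249, 0.1034, 0.1189]
tcp_rot: [-2.258, -2.184, 0.0]
wrist_force: [1.3, 0.0, -0.6]
width: 0.268
grip_force: 39.3
```

>>> play_rows([
  [3.3,-0.2,0,0,0,0],
  [3.3,-0.2,0,0,0,0],
  [3.3,-0.2,0,0,0,0],
  [3.3,-0.2,0,0,0,0],
  [3.3,-0.2,0,0,0,0],
])

```text
time: 45.28
tool_pos: [0.5204, 0.2691, 0.1189]
tcp_rot: [-2.257, -2.185, 0.001]
wrist_force: [0.8, -0.5, -1.3]
width: 0.269
grip_force: 39.3
```

>>> play_rows([
  [2.4,-0.2,0,0,0,0],
  [1.2,0,0,0,0,0],
  [0.5,0,0,0,0,0],
  [0.5,0,0,0,0,0],
  [0,0,0,0,0,0],
])

```text
time: 45.7
tool_pos: [0.5206, 0.3133, 0.1186]
tcp_rot: [2.258, 2.184, -0.001]
wrist_force: [0.1, 0.1, -0.7]
width: 0.266
grip_force: 39.3
```

>>> play_rows([
  [0,0,2,0,0,0],
  [0,0,2.5,0,0,0],
  [0,0,2,0,0,0],
  [0,0,1,0,0,0],
  [0,0,0.5,0,0,0],
])

```text
time: 46.12
tool_pos: [0.5193, 0.3115, 0.0366]
tcp_rot: [-2.26, -2.181, 0.006]
wrist_force: [-0.4, 0.2, -0.6]
width: 0.266
grip_force: 39.3
```

>>> play_rows([
  [0,0,0,0,0,0],
  [0,0,0,0,0,0],
  [0,0,0,0,0,0],
  [0,0,0,0,0,0],
  [0,0,0,0,0,0],
])

```text
time: 46.53
tool_pos: [0.5215, 0.3141, 0.0401]
tcp_rot: [2.258, 2.183, 0.004]
wrist_force: [1.7, 0.1, 0.1]
width: 0.268
grip_force: 39.3
```

```bash
python3 -c "
from m import *
st([.5206,.3136,.015],np.pi/2-.036)"
```

```text
t 46.53 p [521.5 314.1  40.1] yaw 1.5368 w 0.268 F [1.7 0.1 0.1] g 39.3
rot to do [ 0.002  -0.0012  0.002 ]
shift cm in goal-aligned axes [-0.06 -0.09  2.51]
```

>>> play_rows([
  [0,0,0.5,0,0,0],
  [0,0,0.5,0,0,0],
  [0,0,0.3,0,0,0],
  [0,0,0,0,0,0],
  [0,0,0,0,0,0],
])

```text
time: 46.95
tool_pos: [0.52, 0.3133, 0.025]
tcp_rot: [-2.259, -2.183, 0.002]
wrist_force: [-0.2, 0.6, 0.1]
width: 0.272
grip_force: 39.3
```

>>> play_rows([
  [0,0,0.3,0,0,0],
  [0,0,0.3,0,0,0],
  [0,0,0.2,0,0,0],
  [0,0,0,0,0,0],
  [0,0,0,0,0,0],
])

```text
time: 47.37
tool_pos: [0.5204, 0.3135, 0.0175]
tcp_rot: [-2.259, -2.183, 0.001]
wrist_force: [0.4, -0.2, -0.5]
width: 0.272
grip_force: 39.3
```

>>> play_rows([
  [0,0,0.2,0,0,0],
  [0,0,0,0,0,0],
  [0,0,0,0,0,0],
  [0,0,0,0,0,0],
])

```text
time: 47.7
tool_pos: [0.5207, 0.3137, 0.0159]
tcp_rot: [2.259, 2.183, 0.0]
wrist_force: [0.5, -0.4, -1.2]
width: 0.269
grip_force: 39.3
```

>>> play_rows([
  [0,0,0,0,0,0],
  [0,0,0,0,0,0],
  [0,0,-1,0,0,0],
  [0,0,-2,0,0,0],
  [0,0,-3,0,0,0],
], grip=0.5)

```text
time: 48.12
tool_pos: [0.5183, 0.3123, 0.074]
tcp_rot: [-2.258, -2.182, 0.009]
wrist_force: [0.2, 0.1, 0.2]
width: 0.502
grip_force: 0.0
```

>>> play_rows([
  [0,0,-3,0,0,0],
  [0,0,-2,0,0,0],
  [0,0,0,0,0,0],
])

```text
time: 48.37
tool_pos: [0.5244, 0.3158, 0.133]
tcp_rot: [2.257, 2.181, 0.017]
wrist_force: [-0.2, 0.7, 0.9]
width: 0.501
grip_force: 0.0
```

```bash
python3 -c "
from m import *
a=cv2.imread('pics/top0.png');b=cv2.imread('pics/scene0.png')
f=lambda i:cv2.resize(np.clip(255*(i/255.)**.7,0,255).astype('uint8'),(400,400),interpolation=cv2.INTER_CUBIC)
cv2.imwrite('pics/e.png',np.hstack([f(a[331:371,270:310]),f(b[190:230,256:296])]))
st()
print(a[345:357:2,284:297:2].tolist()[2])
s=proj('scene',np.array([.3494,.169,.024]));print(s,b[209:214,275:279].reshape(-1,3)[:6])
"
```

```text
t 48.37 p [524.4 315.8 133. ] yaw 1.5369 w 0.501 F [-0.2  0.7  0.9] g 0.0
rot to do [ 0.0097 -0.0056 -0.034 ]
[[116, 115, 117], [115, 114, 117], [116, 115, 118], [115, 114, 117], [115, 114, 117], [116, 114, 116], [107, 110, 115]]
[275.13096664 205.81661697] [[127 147 151]
 [127 147 151]
 [127 148 152]
 [128 147 152]
 [124 144 149]
 [126 146 151]]
```

View pics/e.png

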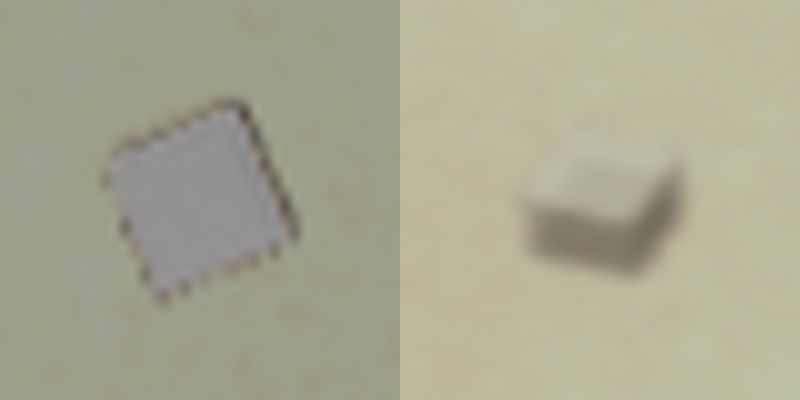

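```bash
python3 -c "
from m import *
f=lambda n,l:[pt(n,*p,0.0) for p in l]
tc=[(270+x/10-.45,331+y/10-.45) for x,y in((237,100),(297,238),(160,301),(103,160))]
sc=[(256+x/10-.45,190+y/10-.45) for x,y in((175,135),(284,160),(237,220),(125,195))]
def tri(p,q):
    A,b=[],[]
    o1,d1=ray('top',*p);o2,d2=ray('scene',*q)
    s=np.linalg.lstsq(np.c_[d1,-d2],o2-o1,rcond=None)[0];return (o1+s[0]*d1+o2+s[1]*d2)/2,np.linalg.norm(o1+s[0]*d1-o2-s[1]*d2)
print('centre',tri(np.mean(tc,0),np.mean(sc,0)))
for z in(.012,.016,.024):
  for n,l in(('top',tc),('scene',sc)):
    P=np.array([pt(n,*p,z) for p in l]);print(z,n,P.mean(0).round(4),np.linalg.norm(P-np.roll(P,1,0),axis=1).round(4))
# bottom front corner in scene on the bench
print(pt('scene',256+23.5-.45,190+27.7-.45,0),pt('scene',256+13.2-.45,190+25.3-.45,0))
"
```

```text
centre (array([0.3497772 , 0.16979324, 0.0183751 ]), np.float64(0.0025568655365951105))
0.012 top [0.3484 0.1693 0.012 ] [0.0333 0.0337 0.0341 0.0341]
0.012 scene [0.3443 0.176  0.012 ] [0.0288 0.0333 0.0283 0.0336]
0.016 top [0.3488 0.169  0.016 ] [0.0332 0.0336 0.034  0.034 ]
0.016 scene [0.3482 0.1728 0.016 ] [0.0287 0.0331 0.0282 0.0335]
0.024 top [0.3495 0.1684 0.024 ] [0.0329 0.0334 0.0337 0.0337]
0.024 scene [0.356  0.1664 0.024 ] [0.0284 0.0328 0.0279 0.0332]
[0.37050761 0.16115812 0.        ] [0.3417571  0.14939419 0.        ]
```

>>> play_rows([
  [-2,0,0,0,0,0],
  [-3.3,-0.5,0,0,0,0],
  [-3.3,-0.5,0,0,0,0],
  [-3.3,-0.5,0,0,0,0],
  [-3.3,-0.5,0,0,0,0],
])

```text
time: 48.78
tool_pos: [0.4947, 0.1611, 0.1258]
tcp_rot: [2.258, 2.184, -0.0]
wrist_force: [0.9, -0.0, 0.0]
width: 0.502
grip_force: 0.0
```

>>> play_rows([
  [-3.3,-0.5,0,0,0,-0.034],
  [-3.3,-0.5,0,0,0,0],
  [-3.3,-0.5,0,0,0,0],
  [-3.3,-0.5,0,0,0,0],
  [-3.3,-0.5,0,0,0,0],
])

```text
time: 49.2
tool_pos: [0.4686, -0.0038, 0.126]
tcp_rot: [2.221, 2.222, 0.0]
wrist_force: [-0.1, -0.4, -0.2]
width: 0.502
grip_force: 0.0
```

>>> play_rows([
  [-3.3,-0.5,0,0,0,0],
  [-2,0,0,0,0,0],
  [0,0,0,0,0,0],
  [0,0,0,0,0,0],
])

```text
time: 49.53
tool_pos: [0.4641, -0.0561, 0.1259]
tcp_rot: [-2.225, -2.218, -0.001]
wrist_force: [-0.0, 0.5, 0.6]
width: 0.5
grip_force: 0.0
```

```bash
python3 -c "
from m import *
a=snap('top','t9.png');b=snap('scene','s9.png');st()
f=lambda i,s:cv2.resize(np.clip(255*(i/255.)**.7,0,255).astype('uint8'),s,interpolation=cv2.INTER_CUBIC)
A=f(a[232:302,200:306],(424,280));B=f(b[185:265,295:401],(424,320));C=f(b[270:375,215:335],(376,329));D=f(a[195:250,345:465],(376,172))
I=np.zeros((600,800,3),np.uint8);I[:280,:424]=A;I[280:,:424]=B;I[:329,424:]=C;I[329:501,424:]=D
cv2.imwrite('pics/f.png',I)
for u,v,z in(): pass
print(disc(a,'top',np.array([.5157,.186,.028]),60),disc(a,'top',np.array([.5157,.186,.028]),45))
X=np.array([.5198,.3135,.028]);print(block(a,X))
for i in range(5):
    print(i,disc(a,'top',np.array([.6334-.0347*.046*(i-2),-.1022+.046*(i-2),.060]),40))
"
```

```text
t 49.63 p [464.2 -54.8 125.8] yaw 1.5706 w 0.501 F [ 0.1  0.4 -0.5] g 0.0
rot to do [-0.0001 -0.0006 -0.0002]
(array([0.51533406, 0.18569769, 0.028     ]), 182.55555555555554) (array([0.51528955, 0.18569234, 0.028     ]), 194.04166666666666)
(122.0, ((519.4683837890625, 310.3221740722656), (59.31852340698242, 26.225173950195312), 88.08740997314453))
0 (array([ 0.63783792, -0.19475553,  0.06      ]), 36.333333333333336)
1 (array([ 0.63648462, -0.14855534,  0.06      ]), 58.986111111111114)
2 (array([ 0.63420323, -0.10160522,  0.06      ]), 87.02777777777777)
3 (array([ 0.63264266, -0.05580447,  0.06      ]), 120.05555555555556)
4 (array([ 0.63041505, -0.00924   ,  0.06      ]), 155.33333333333334)
```

View pics/f.png

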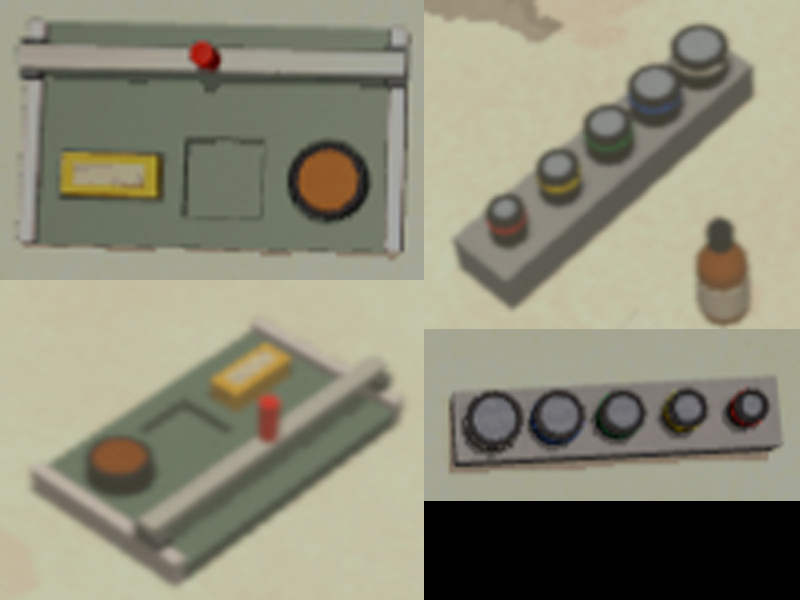

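>>> play_rows([
  [2,0.5,0,0,0,0],
  [3.3,0.7,0,0,0,0],
  [3.3,0.7,0,0,0,0],
  [3.3,0.7,0,0,0,0],
  [3.3,0.7,0,0,0,0],
], grip=1, force=20)

```text
time: 50.05
tool_pos: [0.497, 0.0996, 0.1258]
tcp_rot: [-2.219, -2.223, -0.0]
wrist_force: [0.9, -0.9, 0.4]
width: 0.003
grip_force: 0.0
```

>>> play_rows([
  [3.3,0.7,0,0,0,0],
  [3,0.6,0,0,0,0],
  [1.8,0.4,0,0,0,0],
  [0.8,0.2,0,0,0,0],
  [0,0,0,0,0,0],
])

```text
time: 50.47
tool_pos: [0.516, 0.1883, 0.1257]
tcp_rot: [-2.216, -2.226, -0.0]
wrist_force: [0.5, -0.3, 0.2]
width: 0.0
grip_force: 0.0
```

>>> play_rows([
  [0,0,2.5,0,0,0],
  [0,0,3,0,0,0],
  [0,0,2,0,0,0],
  [0,0,1,0,0,0],
  [0,0,0.3,0,0,0],
])

```text
time: 50.88
tool_pos: [0.5139, 0.1842, 0.0354]
tcp_rot: [-2.22, -2.219, 0.007]
wrist_force: [0.6, -1.0, 0.8]
width: -0.003
grip_force: 0.0
```

>>> play_rows([
  [0,0,0,0,0,0],
  [0,0,0,0,0,0],
  [0,0,0,0,0,0],
])

```text
time: 51.13
tool_pos: [0.5178, 0.1858, 0.0395]
tcp_rot: [2.221, 2.22, 0.004]
wrist_force: [-0.4, -0.3, 0.4]
width: 0.002
grip_force: 0.0
```

>>> play_rows([
  [0,0,0.4,0,0,0],
  [0,0,0.4,0,0,0],
  [0,0,0.3,0,0,0],
  [0,0,0.1,0,0,0],
  [0,0,0,0,0,0],
])

```text
time: 51.55
tool_pos: [0.517, 0.1858, 0.028]
tcp_rot: [2.221, 2.221, 0.001]
wrist_force: [-5.5, -1.9, 15.1]
width: 0.004
grip_force: 7.7
```

>>> play_rows([
  [0,0,0.1,0,0,0],
  [0,0,0,0,0,0],
  [0,0,0,0,0,0],
])

```text
time: 51.8
tool_pos: [0.517, 0.1858, 0.028]
tcp_rot: [2.221, 2.221, 0.001]
wrist_force: [-7.3, -3.3, 21.9]
width: -0.001
grip_force: 10.9
```

>>> play_rows([
  [0,0,-1,0,0,0],
  [0,0,-1,0,0,0],
  [1,0.05,-0.5,0,0,0],
  [2.5,0.1,0,0,0,0],
  [3,0.1,0,0,0,0],
])

```text
time: 52.22
tool_pos: [0.5194, 0.2509, 0.0505]
tcp_rot: [2.224, 2.218, 0.002]
wrist_force: [0.1, 0.1, -0.1]
width: 0.002
grip_force: 0.0
```

>>> play_rows([
  [3,0.1,0,0,0,0],
  [2,0.05,0,0,0,0],
  [1,0,0,0,0,0],
  [0.1,0,0,0,0,0],
  [0,0,0,0,0,0],
])

```text
time: 52.63
tool_pos: [0.5199, 0.3118, 0.0495]
tcp_rot: [2.22, 2.223, -0.001]
wrist_force: [0.1, -0.7, 0.3]
width: 0.002
grip_force: 0.0
```

>>> play_rows([
  [0,0,0.7,0,0,0],
  [0,0,0.6,0,0,0],
  [0,0,0.4,0,0,0],
  [0,0,0.2,0,0,0],
  [0,0,0,0,0,0],
])

```text
time: 53.05
tool_pos: [0.5196, 0.3104, 0.0296]
tcp_rot: [-2.222, -2.22, 0.003]
wrist_force: [-1.2, -0.1, -0.2]
width: -0.002
grip_force: 0.0
```

>>> play_rows([
  [0,0,0.2,0,0,0],
  [0,0,0.2,0,0,0],
  [0,0,0,0,0,0],
])

```text
time: 53.3
tool_pos: [0.5208, 0.3114, 0.028]
tcp_rot: [2.221, 2.221, 0.0]
wrist_force: [-2.3, -2.3, 6.9]
width: 0.006
grip_force: 3.3
```

>>> play_rows([
  [0,0,-1,0,0,0],
  [0,0,-2.5,0,0,0],
  [0,0,-3,0,0,0],
  [0,0,-3,0,0,0],
  [0,0,-2,0,0,0],
], grip=0.25)

```text
time: 53.72
tool_pos: [0.5217, 0.3124, 0.1457]
tcp_rot: [2.221, 2.221, 0.007]
wrist_force: [0.9, 0.8, 0.5]
width: 0.706
grip_force: 0.0
```

>>> play_rows([
  [-2,2.2,0,0,0,0],
  [-2,2.2,0,0,0,0],
  [-1.2,1.5,0,0,0,0],
  [-0.4,0.5,0,0,0,0],
  [0,0,0,0,0,0],
])

```text
time: 54.13
tool_pos: [0.5855, 0.2547, 0.1424]
tcp_rot: [2.224, 2.219, 0.002]
wrist_force: [0.1, 0.5, 0.3]
width: 0.748
grip_force: 0.0
```

>>> play_rows([
  [0,0,2,0,0,0],
  [0,0,2.5,0,0,0],
  [0,0,1.8,0,0,0],
  [0,0,1,0,0,0],
  [0,0,0.5,0,0,0],
])

```text
time: 54.55
tool_pos: [0.582, 0.2558, 0.0616]
tcp_rot: [-2.219, -2.221, 0.006]
wrist_force: [-0.3, 0.3, -0.1]
width: 0.751
grip_force: 0.0
```

>>> play_rows([
  [0,0,0,0,0,0],
  [0,0,0,0,0,0],
  [0,0,0,0,0,0],
])

```text
time: 54.8
tool_pos: [0.5853, 0.2563, 0.0653]
tcp_rot: [2.22, 2.221, 0.004]
wrist_force: [0.4, 0.7, 1.4]
width: 0.757
grip_force: 0.0
```

>>> play_rows([
  [0,0,0.7,0,0,0],
  [0,0,0.4,0,0,0],
  [0,0,0,0,0,0],
  [0,0,0,0,0,0],
])

```text
time: 55.13
tool_pos: [0.584, 0.2554, 0.0524]
tcp_rot: [-2.221, -2.221, 0.001]
wrist_force: [0.4, 0.1, 1.0]
width: 0.748
grip_force: 0.0
```

>>> play_rows([
  [0,0,0,0,0,0],
  [0,0,0,0,0,0],
  [0,0,0,0,0,0],
  [0,0,0,0,0,0],
  [0,0,0,0,0,0],
], grip=0.95, force=30)

```text
time: 55.55
tool_pos: [0.5845, 0.2556, 0.0531]
tcp_rot: [2.221, 2.221, 0.0]
wrist_force: [-0.5, 0.7, 0.9]
width: 0.148
grip_force: 29.2
```

>>> play_rows([
  [0,-1,0,0,0,0],
  [0.05,-1.5,0,0,0,0],
  [0.05,-1.5,0,0,0,0],
  [0.05,-1.2,0,0,0,0],
  [0,-0.6,0,0,0,0],
])

```text
time: 55.97
tool_pos: [0.5249, 0.2576, 0.0531]
tcp_rot: [-2.221, -2.222, -0.001]
wrist_force: [1.2, 2.6, -1.8]
width: 0.146
grip_force: 30.2
```

>>> play_rows([
  [0.05,-0.4,0,0,0,0],
  [0,-0.2,0,0,0,0],
  [0,0,0,0,0,0],
  [0,0,0,0,0,0],
])

```text
time: 56.3
tool_pos: [0.5201, 0.2577, 0.053]
tcp_rot: [-2.221, -2.221, 0.001]
wrist_force: [-1.0, 0.9, 4.0]
width: 0.143
grip_force: 30.7
```

>>> play_rows([
  [0,-0.15,0,0,0,0],
  [0,-0.15,0,0,0,0],
  [0,0,0,0,0,0],
  [0,0,0,0,0,0],
])

```text
time: 56.63
tool_pos: [0.5184, 0.2578, 0.053]
tcp_rot: [2.221, 2.221, 0.003]
wrist_force: [4.0, 2.1, 0.0]
width: 0.148
grip_force: 30.4
```

>>> play_rows([
  [0,0,0,0,0,0],
  [0,0,0,0,0,0],
  [0,0,-1,0,0,0],
  [0,0,-3,0,0,0],
  [0,0,-3,0,0,0],
], grip=0.25)

```text
time: 57.05
tool_pos: [0.5149, 0.2565, 0.1217]
tcp_rot: [-2.22, -2.22, 0.009]
wrist_force: [1.2, -1.2, 0.6]
width: 0.751
grip_force: 0.0
```

>>> play_rows([
  [-1,0,-2,0,0,0],
  [-3,-0.5,0,0,0,0],
  [-3.3,-0.7,0,0,0,0],
  [-3.3,-0.7,0,0,0,0],
  [-3.3,-0.7,0,0,0,0],
])

```text
time: 57.47
tool_pos: [0.4903, 0.1174, 0.1434]
tcp_rot: [-2.22, -2.222, 0.001]
wrist_force: [0.2, -0.1, 0.8]
width: 0.748
grip_force: 0.0
```

>>> play_rows([
  [-3.3,-0.5,0,0,0,0],
  [-3.3,-0.5,0,0,0,0],
  [-3.3,-0.5,0,0,0,0],
  [-3.3,-0.5,0,0,0,0],
  [-3.3,-0.5,0,0,0,0],
])

```text
time: 57.88
tool_pos: [0.4652, -0.0478, 0.1433]
tcp_rot: [-2.221, -2.221, 0.0]
wrist_force: [1.3, -0.6, 0.3]
width: 0.75
grip_force: 0.0
```

>>> play_rows([
  [-1.5,0,0,0,0,0],
  [0,0,0,0,0,0],
  [0,0,0,0,0,0],
  [0,0,0,0,0,0],
])

```text
time: 58.22
tool_pos: [0.4661, -0.0608, 0.143]
tcp_rot: [-2.221, -2.221, -0.0]
wrist_force: [0.7, -0.2, -0.2]
width: 0.748
grip_force: 0.0
```

```bash
python3 -c "
from m import *
a=snap('top','t10.png');b=snap('scene','s10.png');st()
f=lambda i,s:cv2.resize(np.clip(255*(i/255.)**.7,0,255).astype('uint8'),s,interpolation=cv2.INTER_CUBIC)
cv2.imwrite('pics/g.png',np.vstack([f(a[225:375,200:500],(700,350)),f(b[180:265,180:420],(700,248))]))
for u in(265,270): print([int(v) for v in a[262:285,u].mean(1)])
"
```

```text
t 58.32 p [466.2 -60.4 142.8] yaw 1.5721 w 0.748 F [-0.4  0.5 -0. ] g 0.0
rot to do [-0.0004 -0.0004  0.0013]
[78, 78, 78, 77, 65, 44, 67, 78, 71, 65, 63, 104, 128, 131, 131, 130, 123, 64, 35, 38, 46, 54, 58]
[78, 78, 78, 78, 78, 79, 78, 77, 78, 78, 78, 86, 121, 131, 131, 129, 128, 70, 40, 45, 71, 79, 78]
```

View pics/g.png

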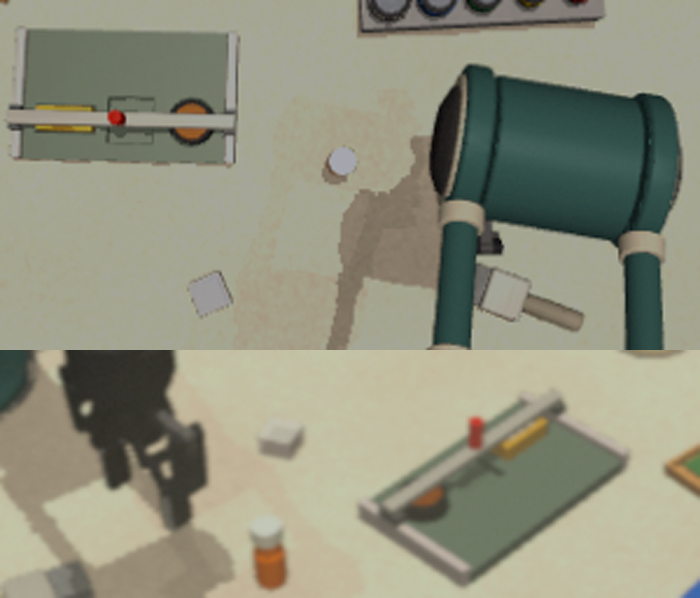

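```bash
python3 -c "
from workcell import order
print(order.finish_job())"
```

```text
the job is handed in; nothing more can be done
None
```

I handed the job in with all five optics seated in their own rack holes, the round filter and scale block pushed home in their nests, and the keeper bar slid back shut. I left one grey block (about 33 × 33 × 18 mm, no green glass) on the bench: it doesn't match the 42 mm square cell, so I took that cell as absent. The hand-in returned no verdict.

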